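# Load a blank in the drilling fixture and lock its clamp

## Robot

A 6-joint arm with a two-finger parallel gripper is mounted at the origin on a cart in front of the work surface, level with it; the furniture and walls round the work are solid. World frame = base frame: x ahead of the robot, y to its left, z up, the work surface at z = 0. Lengths are in mm, angles in degrees, forces in N, time in s.
With the tool pointing down it reaches from about 300 to 750 mm from the base axis. Payload 8.5 kg.
Tool frame: the origin (TCP) lies midway between the tips of the shut fingers; the grasp point (between the pads) lies 19 mm behind it (manip.grasp_offset is the distance from the TCP to the grasp point, in mm); y points along the fingers, z is the direction in which the jaws open and shut, and the axes are right-handed (so a half turn about y gives the same grasp; the last joint's range is limited). The gripper opens to 85 mm and grips with 20 to 120 N. Pads are 22 mm wide; open, the fingers measure 114 mm over their backs; the gripper's body (76 mm by 85 mm) begins 54 mm behind the grasp point. The pads swing forward as they close: fully open they stand 13 mm farther back than shut.
Start: joints at [-76.221, 21.807, 74.336, -0, 83.858, -12.336], TCP at [242.091, -493.834, 231.322] pointing down, gripper open.
Joint ranges: [-178.18, 178.18], [-50.72, 133.34], [12.68, 142.11], [-81.47, 261.47], [9.98, 163.14], [-165.26, 165.26]. Speed limits (degrees/s): [136.94, 136.94, 180, 180, 180, 180].

## Interface

Orientations are given as [roll, pitch, yaw] about the fixed x, y, z axes, in that order (R = Rz(yaw) Ry(pitch) Rx(roll)).
In Python, from station import manip gives the robot as it stands.
- The arm moves only by the tool send_rows, never from a script. Its arguments are lists of equal length, an entry for each row: "delta_pos": the shift along the tool's x, y, z in m, a list of three; "angular": the turn, a rotation vector about the tool's x, y, z in rad, a list of three. In form: {"delta_pos": [[dx, dy, dz], ...], "angular": [[rx, ry, rz], ...]}. A call has exactly 10 rows; each row shifts and turns the commanded pose from where the row before left it, along the tool's axes as they then stand; what a row does not reach is not made up. A row lasts 1/12 s, in which the tool goes at most 41.7 mm and 7.16 degrees, less where a joint would pass 70% of its speed; a pose out of reach is approached as far as the arm can. A call is refused whole if a number of a shift passes 0.0417 or a number of a turn 0.125, either way. A call with a gripper value outside its range is refused whole. "grip" is the closure, from 0 (fully open) to 1 (shut), set as the call begins (left out, the last holds). The fingers move at their own pace and stop on an object; "newtons" is the grip in N (left out, the last holds). Time passes only in rows, so rows that do not move let the fingers close, or fill a call up. It gives the time, the measured TCP pose, the force and the opening at its end, in the units of the state.
- manip.observe(): the state, without advancing time (a new reading comes with each control period).
- manip.camera(name): name is "scene" or "top"; returns the picture (420x560x3 uint8, red, green, blue); there is no depth.
- manip.camera_info(name): a dict with "K" (3x3 intrinsics, pixels), "rvec" (rotation vector, rad) and "tvec" (3), from world to camera coordinates, as OpenCV has them. Camera axes: x right, y down, z forward; pixel columns grow to the right and rows downward; lengths in mm; the calibration is good to about 2 mm. A picture is of the moment at which its call begins. camera_info takes no time and is no camera call.
- manip.finish_job(): hands the job in, once; it reports no verdict.
The state is a dict: "time_s": time; "joint_pos": joint angles; "qvel": joint speeds; "joint_efforts": joint torques, N m; "tool_pos": TCP position; "ee_rot": TCP orientation; "wrist_force": force on the tool from outside, world axes, zero at the start; "ft_torque": the same for the moment, N m; "width": opening from 0.0 (shut) to 1.0 (fully open).
Only numpy, scipy, OpenCV 4.12 (cv2) and the standard library are available. Lean on these libraries where they do the work, as an engineer would, in place of code of your own. Each camera call takes 0.05 s, during which the arm holds its last target.

## Task

Take the aluminium blank out of the wooden-railed rack and set it down, without dropping it, flat in the nest of the clamping fixture; its long sides are shut in by the rack and its ends by the nest, so put it down on the bench on the way and take it again the other way. Then pull the fixture's locking bat outward out of its notch, flip it over to the far side so that the clamp arm swings over the blank, and let it drop fully home into the far notch.

Things in the scene. Friction and masses are not known exactly. Their poses are not given: they have to be found in the camera images.
- blank: Plain aluminium block, 36 (its x) x 58 (its y) x 26 (z) mm with two dark drill marks on top, about 0.15 kg, loose, same turned half round. Origin: centre of its underside. It starts in the rack, 6 mm above the bench. For putting it down, the bench around x = 0.47, y = 0.10, in front of the gap between rack and fixture, is always bare.
- rack: Small fixed rack: dark steel plate 76 x 62 x 6 mm with two wooden rails along its y (9 mm thick, 58 mm long, inner faces 40 mm apart, tops 33 mm above the bench). Origin: centre of its underside. The blank lies between the rails, which cover its long sides; its ends (at the rack's +y and -y, 58 mm apart) are open, so it is gripped there and lifted straight up.
- fixture: Fixed clamping fixture on a grey base plate 124 (x) x 244 (y) x 16 (z) mm. Origin: centre of the plate's underside, on the bench. Along its y: the nest at +60 mm, the post of the clamp arm at +5 mm, the housing of the locking bat at -78 mm. Its +x is the far side, away from the robot.
- nest (a point): Centre of the nest floor, 16 mm above the bench, axes as the fixture's. Steel cheeks at its +y and -y, inner faces 62 mm apart, 30 mm long in x, straight to 26 mm above the floor, flared out to 32 mm; lips 4 mm high at +x and -x, 42 mm apart. The blank lies on this floor, its 58 mm length along y. Fingers have room at its long sides above the lips, none at its ends.
- bat_pivot (a point): Point on the swing axis of the locking bat, 50 mm above the bench; the axis is the fixture's y. Axes as the fixture's.
- bat_grip (a point): Middle of the bat's round black grip, 58 mm from bat_pivot when home, 70 mm pulled out. z points outward along the bat, y along the swing axis. 13 mm thick here, 11 at its lower end 18 mm below, 15 at its top 18 mm above. The steel lock gate reaches 29 mm from the pivot, 12 mm to either side in y. Fingers that close along y can pull the bat and let it turn between them.
- bat_swing (a joint): Swing of the bat about bat_pivot in rad: 0 = leaning 0.44 from upright to the fixture's -x (clamp open, as at the start), 0.88 = leaning 0.44 to +x (clamped). A cross pin on the bat sits in a notch at either end (0 to 0.04, 0.84 to 0.88) and cannot pass the hump between unless the bat is pulled out. Light friction.
- bat_pull (a joint): How far the bat is pulled outward along its own axis, 0 (home, in a notch) to 0.012 m (stop). It must be out by at least 0.008 m to pass the hump. A spring pulls it home with 5 N at 0 and 9.5 N at the stop.
- clamp_arm (a joint): Turn of the clamp arm about its upright post in rad, geared to the bat: 0 = parked, pointing to the fixture's +x; 1.57 = pointing to +y, its foot over the middle of the blank, just clear of its top. It reaches 62 mm from the post, foot 27 mm and top 46 mm above the nest floor.

How it is judged:
By the outcome, as a careful person would: the job done as asked, in the order asked, and still so for the second after the job is handed in, with the robot touching nothing.
It also fails if it takes over 58 s, if anything falls off the work surface, if the arm or the gripper's body presses on something with over 40 N, if the wrist force passes 120 N, or if a joint passes its speed limit or range.

## Working session

There is one attempt and no reset: what is moved stays moved. The work goes in short steps, Python scripts to look and compute and a tool call to move; the robot and the scene stay as the last step left them, time stands still between calls to the robot, and variables do not carry over. Pictures are saved under pics/ and viewed, and the job is handed in when it is done.

Besides the shell and the picture viewer there is one more tool, called after "Emit:" as name(argument=value, ...) on one line, values as JSON. send_rows: Moves the arm, as the interface text tells. Its arguments: {"type":"object","properties":{"delta_pos":{"type":"array","items":{"type":"array","items":{"type":"number"}}},"angular":{"type":"array","items":{"type":"array","items":{"type":"number"}}},"grip":{"type":"number"},"newtons":{"type":"number"}},"required":["delta_pos","angular"]}

```bash
ls; mkdir -p pics; python3 - <<'E'
from station import manip
import cv2
for n in("scene","top"):
    i=manip.camera(n); cv2.imwrite(f"pics/{n}0.png",i[:,:,::-1]); print(n,manip.camera_info(n))
print(manip.observe(), manip.grasp_offset)
E
```

```text
pics
scene {'K': array([[526.37078804,   0.        , 279.86951249],
       [  0.        , 526.37078804, 211.3720699 ],
       [  0.        ,   0.        ,   1.        ]]), 'rvec': array([ 1.43265813, -2.12889784,  0.84842299]), 'tvec': array([210.77189209, 422.29570325, 851.89459875])}
top {'K': array([[457.1857558 ,   0.        , 282.62736672],
       [  0.        , 457.1857558 , 220.42923462],
       [  0.        ,   0.        ,   1.        ]]), 'rvec': array([ 2.17569173, -2.03186713,  0.22651984]), 'tvec': array([-22.56260672, 560.02474381, 891.00745632])}
{'time_s': 0.1, 'joint_pos': array([-7.62212808e+01,  2.18378608e+01,  7.43805941e+01,  4.09879843e-04,
        8.38587046e+01, -1.23343342e+01]), 'qvel': array([-0.08567988, -0.03825804, -0.00566919,  0.0138592 , -0.06821067,
        0.0002323 ]), 'joint_efforts': array([ 1.66139263e-03, -4.49220979e+01, -2.31656528e+01, -2.50333042e-04,
        3.62552695e-03,  9.22654891e-06]), 'tool_pos': array([ 242.0247951 , -493.58364447,  230.76559462]), 'ee_rot': array([-9.00752914e+01,  1.68805502e-02, -1.53887002e+02]), 'wrist_force': array([ 0.70317292,  0.00244265, -0.16296794]), 'ft_torque': array([-0.03691538,  0.01170319,  0.02555593]), 'width': 0.9996577673660555} 18.700000000000003
```

View pics/scene0.png

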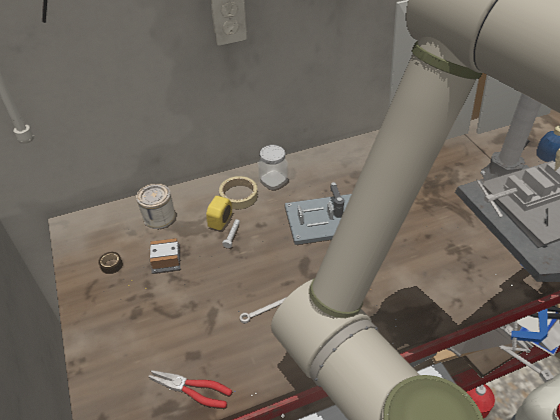

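View pics/top0.png

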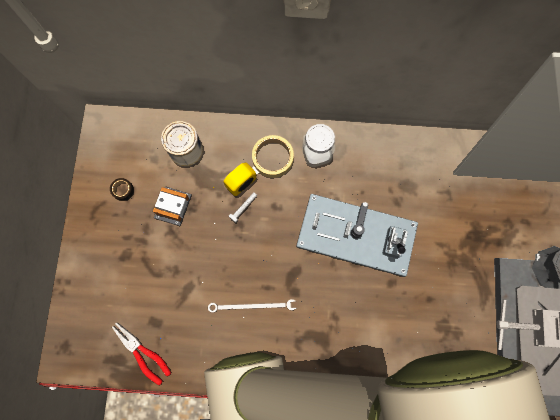

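The top picture shows the rack at about (172,205) and the fixture at about (357,234). The clamp arm points up in the image, and the bat is near (400,240). I'll zoom in to measure.

```bash
python3 - <<'E'
import cv2
i=cv2.imread("pics/top0.png")
cv2.imwrite("pics/t_rack.png",cv2.resize(i[180:230,145:205],None,fx=10,fy=10,interpolation=cv2.INTER_CUBIC))
cv2.imwrite("pics/t_fix.png",cv2.resize(i[185:285,290:425],None,fx=5.9,fy=5.9,interpolation=cv2.INTER_CUBIC))
i=cv2.imread("pics/scene0.png")
cv2.imwrite("pics/s_fix.png",cv2.resize(i[175:250,275:365],None,fx=8,fy=8,interpolation=cv2.INTER_CUBIC))
E
```

```text
(no output)
```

View pics/t_rack.png

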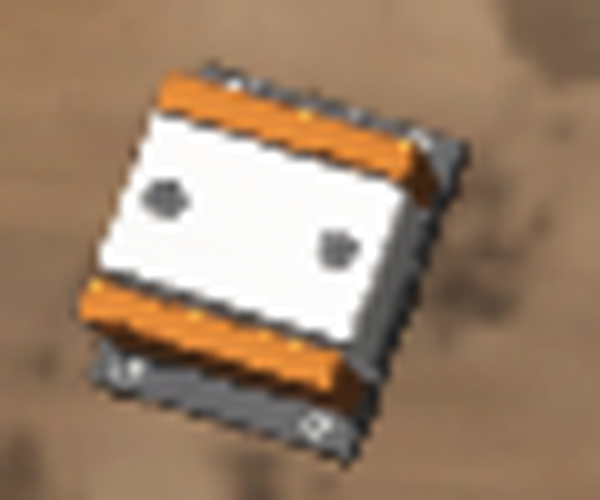

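View pics/t_fix.png

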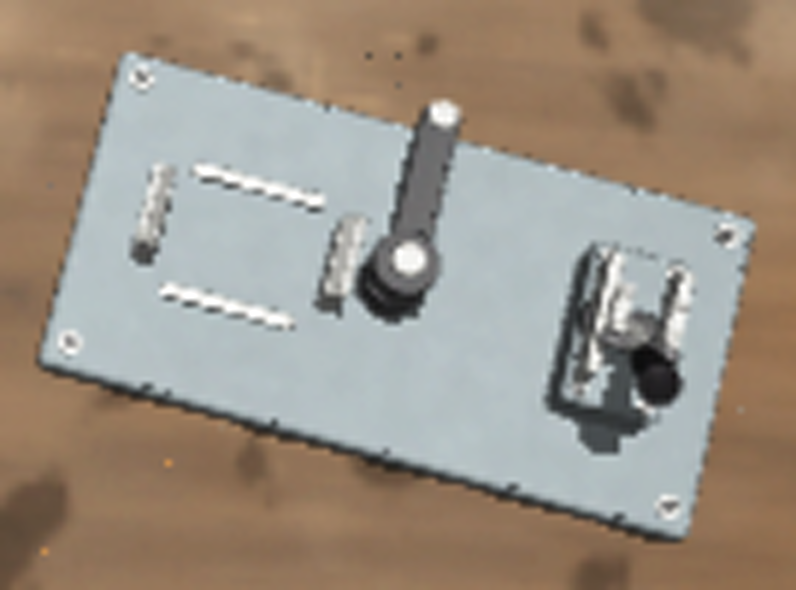

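View pics/s_fix.png

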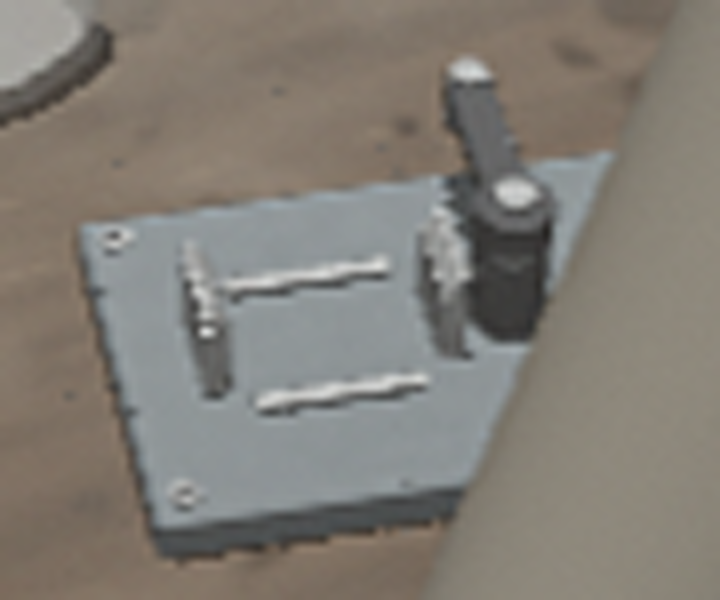

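```bash
cat >h.py <<'E'
import numpy as np,cv2
from station import manip
from scipy.spatial.transform import Rotation as R
def ray(n,px,z):
    c=manip.camera_info(n);M=cv2.Rodrigues(c["rvec"])[0];t=c["tvec"]
    px=np.atleast_2d(np.float64(px));d=np.linalg.inv(c["K"])@np.c_[px,np.ones(len(px))].T
    d=(M.T@d).T;o=-M.T@t
    return o+d*((z-o[2])/d[:,2])[:,None]
def proj(n,p):
    c=manip.camera_info(n);return cv2.projectPoints(np.float64(p).reshape(-1,3),c["rvec"],c["tvec"],c["K"],None)[0][:,0]
def tool():
    s=manip.observe();return s
E
python3 - <<'E'
from h import *
i=cv2.imread("pics/top0.png")
hsv=cv2.cvtColor(i,cv2.COLOR_BGR2HSV)
def rect(m,z,n="top"):
    cs,_=cv2.findContours(m,cv2.RETR_EXTERNAL,cv2.CHAIN_APPROX_NONE);c=max(cs,key=cv2.contourArea)[:,0]
    # 0.5 px boundary correction is on contour
    p=ray(n,c,z)[:,:2].astype(np.float32);r=cv2.minAreaRect(p);print(n,z,r, cv2.boxPoints(r).round(1).tolist());return r
print(hsv[255,340],hsv[205,172])
m=cv2.inRange(hsv,(85,15,120),(110,90,255));m[:185]=0;m[285:]=0;m[:,:290]=0;m[:,425:]=0
m=cv2.morphologyEx(m,cv2.MORPH_CLOSE,np.ones((3,3)));rect(m,16)
w=cv2.inRange(hsv,(0,0,225),(180,30,255));w[:180]=0;w[230:]=0;w[:,:145]=0;w[:,205:]=0
rect(cv2.morphologyEx(w,cv2.MORPH_CLOSE,np.ones((7,7))),32)
o=cv2.inRange(hsv,(8,170,100),(20,255,255));o[:180]=0;o[230:]=0;o[:,:145]=0;o[:,205:]=0
rect(o,33)
cr=lambda x,y,f,ox,oy:((x+.5)/f-.5+ox,(y+.5)/f-.5+oy)
d=[cr(165,200,10,145,180),cr(338,250,10,145,180)]
print("marks",ray("top",d,32))
f=lambda x,y:cr(x,y,5.9,290,185)
print("screws",ray("top",[f(141,77),f(725,236),f(669,507),f(69,342)],16))
print("post top",ray("top",[f(408,258)],62),"armtip",ray("top",[f(444,113)],62))
i2=cv2.imread("pics/scene0.png");h2=cv2.cvtColor(i2,cv2.COLOR_BGR2HSV)
s=lambda x,y:cr(x,y,8,275,175)
print("scene screws",ray("scene",[s(115,240),s(183,494)],16), "post",ray("scene",[s(515,193)],62))
cv2.imwrite("pics/s_rack.png",cv2.resize(i2[225:285,130:200],None,fx=8,fy=8,interpolation=cv2.INTER_CUBIC))
E
```

```text
[ 92  17 193] [ 30   1 252]
top 16 ((551.491455078125, -147.19561767578125), (241.21649169921875, 121.67682647705078), 78.37986755371094) [[467.6000061035156, -253.10000610351562], [586.7999877929688, -277.6000061035156], [635.4000244140625, -41.29999923706055], [516.2000122070312, -16.799999237060547]]
top 32 ((590.5902709960938, 263.0400390625), (56.849205017089844, 34.672447204589844), 76.2082290649414) [[567.0, 239.60000610351562], [600.7000122070312, 231.3000030517578], [614.2000122070312, 286.5], [580.5, 294.79998779296875]]
top 33 ((565.2279663085938, 268.28411865234375), (58.20991134643555, 8.525063514709473), 77.07295227050781) [[554.5999755859375, 240.89999389648438], [562.9000244140625, 239.0], [575.9000244140625, 295.70001220703125], [567.5999755859375, 297.6000061035156]]
marks [[594.84341306 282.12022582  32.        ]
 [586.30198597 243.43565532  32.        ]]
screws [[ 626.38616472  -48.28165462   16.        ]
 [ 580.4621102  -267.09482806   16.        ]
 [ 478.65339176 -247.51602555   16.        ]
 [ 524.16487392  -27.31812775   16.        ]]
post top [[ 554.22889336 -142.94143612   62.        ]] armtip [[ 607.76496316 -154.04953629   62.        ]]
scene screws [[626.28760828 -46.14141305  16.        ]
 [525.30510807 -25.28690737  16.        ]] post [[ 557.17736138 -141.75224933   62.        ]]
```

View pics/s_rack.png

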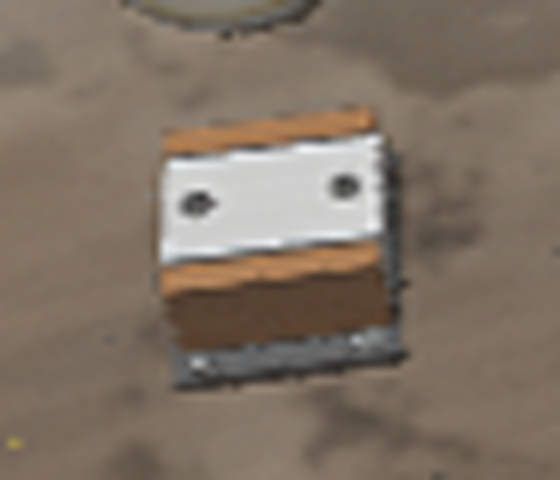

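```bash
cat >>h.py <<'E'
from scipy.optimize import least_squares
def Rt(yaw,tilt=0): # tilt: pitch about tool z afterwards (deg)
    return R.from_euler('xyz',[-90,0,yaw],degrees=True)*R.from_euler('z',tilt,degrees=True)
def cur():
    s=manip.observe();return np.array(s["tool_pos"]),R.from_euler('xyz',s["ee_rot"],degrees=True)
def plan(p1,R1,N,p0=None,R0=None):
    if p0 is None:p0,R0=cur()
    rv=(R0.inv()*R1).as_rotvec()/N
    dR=R.from_rotvec(rv);S=np.zeros((3,3));A=R0
    for k in range(N):
        S+=A.as_matrix();A=A*dR
    d=np.linalg.solve(S,np.array(p1,float)-p0)
    print("N",N,"delta m",(d/1000).round(5),"rot",rv.round(5),"deg/row",np.degrees(np.linalg.norm(rv)).round(2))
    A=R0;p=p0.copy();o=[]
    for k in range(N):
        p=p+A.apply(d);A=A*dR;o.append(p.round(0))
    print("mid",o[N//3],o[2*N//3],"end",o[-1])
    return d,rv
E
python3 - <<'E'
from h import *
cr=lambda x,y,f,ox,oy:((x+.5)/f-.5+ox,(y+.5)/f-.5+oy)
m=ray("scene",[cr(197,203,8,130,225),cr(345,185,8,130,225)],32);print(m,m.mean(0))
f=lambda x,y:cr(x,y,5.9,290,185)
for yaw,c in((-11.6,(552.3,-146.5)),):
    Rf=R.from_euler('z',yaw,degrees=True);c=np.array([*c,0])
    P=lambda *v:c+Rf.apply(v)
    s,co=np.sin(.44),np.cos(.44)
    print("pivot",P(0,-78,50),"griptop",P(-76*s,-78,50+76*co),"nest",P(0,60,16))
    print((proj("top",[P(-76*s,-78,50+76*co),P(-42*s,-78,50+42*co),P(0,5,62),P(0,60+31,42),P(21,60,20)])-[290,185]+.5)*5.9)
# arm rests
print(np.linalg.norm(proj("top",[[550,-150,16],[551,-150,16]]),axis=1))
plan([590.5,263,90],Rt(-193),24)
plan([590.5,263,150],Rt(-193),21)
E
```

```text
[[595.9198827  283.97356742  32.        ]
 [586.6670585  245.01782538  32.        ]] [591.2934706 264.4956964  32.       ]
pivot [ 536.61592215 -222.90686947   50.        ] griptop [ 504.90570056 -216.39769578  118.7611264 ] nest [564.36467527 -87.72548502  16.        ]
[[657.24329646 386.61277832]
 [643.04992339 359.7124061 ]
 [404.60862453 260.81217066]
 [163.44382692 209.16771513]
 [254.27260441 190.57656252]]
[428.37932479 428.14441095]
N 24 delta m [-0.01881  0.00589 -0.02997] rot [6.000e-05 2.844e-02 1.000e-05] deg/row 1.63
mid [ 311. -183.  178.] [436.  70. 131.] end [591. 263.  90.]
N 21 delta m [-0.02156  0.00387 -0.03421] rot [6.000e-05 3.251e-02 1.000e-05] deg/row 1.86
mid [ 313. -179.  200.] [439.  74. 173.] end [590. 263. 150.]
```

Emit:
send_rows(delta_pos=[[-0.0188, 0.0059, -0.03], [-0.0188, 0.0059, -0.03], [-0.0188, 0.0059, -0.03], [-0.0188, 0.0059, -0.03], [-0.0188, 0.0059, -0.03], [-0.0188, 0.0059, -0.03], [-0.0188, 0.0059, -0.03], [-0.0188, 0.0059, -0.03], [-0.0188, 0.0059, -0.03], [-0.0188, 0.0059, -0.03]], angular=[[0, 0.0284, 0], [0, 0.0284, 0], [0, 0.0284, 0], [0, 0.0284, 0], [0, 0.0284, 0], [0, 0.0284, 0], [0, 0.0284, 0], [0, 0.0284, 0], [0, 0.0284, 0], [0, 0.0284, 0]], grip=0)

```text
time_s: 0.93
tool_pos: [323.0, -148.7, 172.1]
ee_rot: [-90.0, 0.0, -170.3]
wrist_force: [1.3, 0.7, -0.8]
width: 1.0
```

Emit:
send_rows(delta_pos=[[-0.0188, 0.0059, -0.03], [-0.0188, 0.0059, -0.03], [-0.0188, 0.0059, -0.03], [-0.0188, 0.0059, -0.03], [-0.0188, 0.0059, -0.03], [-0.0188, 0.0059, -0.03], [-0.0188, 0.0059, -0.03], [-0.0188, 0.0059, -0.03], [-0.0188, 0.0059, -0.03], [-0.0188, 0.0059, -0.03]], angular=[[0, 0.0284, 0], [0, 0.0284, 0], [0, 0.0284, 0], [0, 0.0284, 0], [0, 0.0284, 0], [0, 0.0284, 0], [0, 0.0284, 0], [0, 0.0284, 0], [0, 0.0284, 0], [0, 0.0284, 0]])

```text
time_s: 1.77
tool_pos: [497.6, 158.5, 112.7]
ee_rot: [-90.0, -0.0, 173.5]
wrist_force: [0.3, -0.8, 0.3]
width: 1.002
```

```bash
python3 - <<'E'
from h import *
print(cur()[0],manip.observe()["ee_rot"],manip.observe()["joint_pos"].round(1))
plan([590.9,263.6,60],Rt(-193),5)
plan([590.9,263.6,60],Rt(-193),6)
E
```

```text
[497.58653745 158.47527251 112.71480267] [-8.99914493e+01 -3.95148302e-02  1.73524147e+02] [  4.7  26.   89.2  -0.   64.8 101.1]
N 5 delta m [-0.01512  0.01053 -0.02372] rot [-4.000e-05  2.277e-02  1.400e-04] deg/row 1.3
mid [533. 202.  92.] [571. 243.  71.] end [591. 264.  60.]
N 6 delta m [-0.01256  0.00878 -0.01979] rot [-3.000e-05  1.898e-02  1.100e-04] deg/row 1.09
mid [543. 212.  86.] [575. 247.  69.] end [591. 264.  60.]
```

Emit:
send_rows(delta_pos=[[-0.0126, 0.0088, -0.0198], [-0.0126, 0.0088, -0.0198], [-0.0126, 0.0088, -0.0198], [-0.0126, 0.0088, -0.0198], [-0.0126, 0.0088, -0.0198], [-0.0126, 0.0088, -0.0198], [0, 0.02, 0], [0, 0.01, 0], [0, 0, 0], [0, 0, 0]], angular=[[0, 0.019, 0], [0, 0.019, 0], [0, 0.019, 0], [0, 0.019, 0], [0, 0.019, 0], [0, 0.019, 0], [0, 0, 0], [0, 0, 0], [0, 0, 0], [0, 0, 0]])

```text
time_s: 2.6
tool_pos: [590.1, 261.3, 30.3]
ee_rot: [-90.0, -0.1, 167.0]
wrist_force: [0.0, -0.3, 0.6]
width: 0.999
```

```bash
python3 - <<'E'
from h import *
i=manip.camera("top");cv2.imwrite("pics/t1.png",cv2.resize(i[160:250,125:225,::-1],None,fx=6,fy=6))
j=manip.camera("scene");cv2.imwrite("pics/s1.png",cv2.resize(j[190:300,100:230,::-1],None,fx=5,fy=5))
print(cur()[0],manip.observe()["ee_rot"])
plan([590.9,263.6,5.5],Rt(-193),1)
E
```

```text
[590.92181706 261.44910451  31.64164871] [-9.00301811e+01  6.40717107e-02  1.67014876e+02]
N 1 delta m [ 0.00053  0.02614 -0.00208] rot [ 0.00053  0.00026 -0.00112] deg/row 0.07
mid [591. 264.   6.] [591. 264.   6.] end [591. 264.   6.]
```

View pics/t1.png

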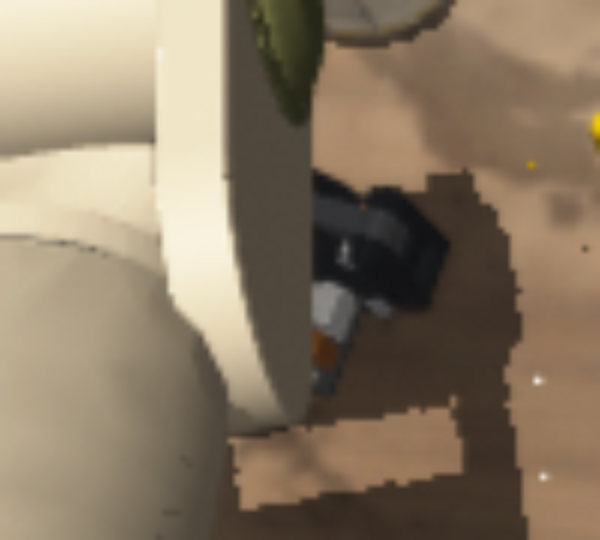

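View pics/s1.png

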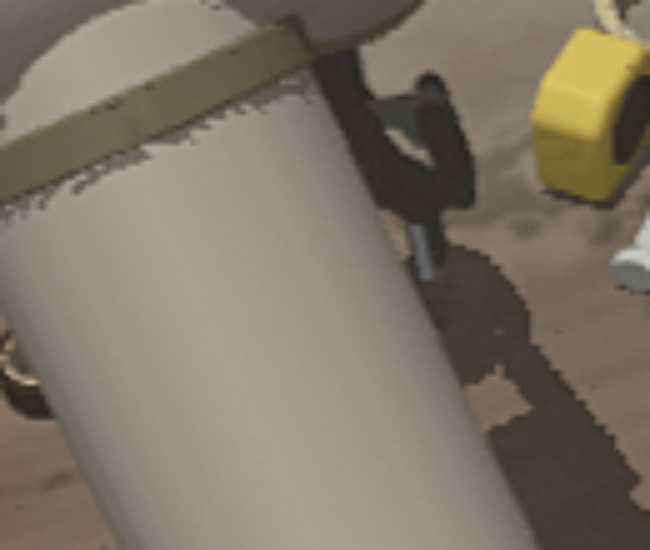

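The arm hides most of the rack. The visible right finger stands clear of the blank's end, so I'm going down and gripping.

Emit:
send_rows(delta_pos=[[0, 0.006, -0.002], [0, 0.006, 0], [0, 0.006, 0], [0, 0.006, 0], [0, 0.002, 0], [0, 0, 0], [0, 0, 0], [0, 0, 0], [0, 0, 0], [0, 0, 0]], angular=[[0, 0, 0], [0, 0, 0], [0, 0, 0], [0, 0, 0], [0, 0, 0], [0, 0, 0], [0, 0, 0], [0, 0, 0], [0, 0, 0], [0, 0, 0]])

```text
time_s: 3.53
tool_pos: [591.2, 263.8, 4.8]
ee_rot: [-90.0, 0.0, 167.0]
wrist_force: [0.2, 0.2, -0.3]
width: 1.003
```

Emit:
send_rows(delta_pos=[[0, 0, 0], [0, 0, 0], [0, 0, 0], [0, 0, 0], [0, 0, 0], [0, 0, 0], [0, 0, 0], [0, 0, 0], [0, 0, 0], [0, 0, 0]], angular=[[0, 0, 0], [0, 0, 0], [0, 0, 0], [0, 0, 0], [0, 0, 0], [0, 0, 0], [0, 0, 0], [0, 0, 0], [0, 0, 0], [0, 0, 0]], grip=0.6, newtons=40)

```text
time_s: 4.37
tool_pos: [591.3, 263.7, 4.8]
ee_rot: [-90.0, 0.0, 167.0]
wrist_force: [-0.8, -0.8, 5.4]
width: 0.672
```

Emit:
send_rows(delta_pos=[[0, -0.004, 0], [0, -0.008, 0], [0, -0.012, 0], [0, -0.014, 0], [0, -0.014, 0], [0, -0.012, 0], [0, 0, 0], [0, 0, 0], [0, 0, 0], [0, 0, 0]], angular=[[0, 0, 0], [0, 0, 0], [0, 0, 0], [0, 0, 0], [0, 0, 0], [0, 0, 0], [0, 0, 0], [0, 0, 0], [0, 0, 0], [0, 0, 0]])

```text
time_s: 5.2
tool_pos: [590.7, 263.6, 67.7]
ee_rot: [-90.0, -0.1, 167.0]
wrist_force: [-0.9, 0.1, -1.8]
width: 0.671
```

```bash
python3 - <<'E'
from h import *
j=manip.camera("scene");cv2.imwrite("pics/s2.png",cv2.resize(j[170:300,90:240,::-1],None,fx=5,fy=5))
print(manip.observe()["wrist_force"],manip.observe()["width"])
plan([470,100,40],Rt(-193),10)
E
```

```text
[-0.26849614 -0.12389028 -1.43384149] 0.6720172123660743
N 10 delta m [0.00809 0.00278 0.01865] rot [-7.0e-05  7.0e-05  1.5e-04] deg/row 0.01
mid [542. 198.  57.] [506. 149.  48.] end [470. 100.  40.]
```

View pics/s2.png

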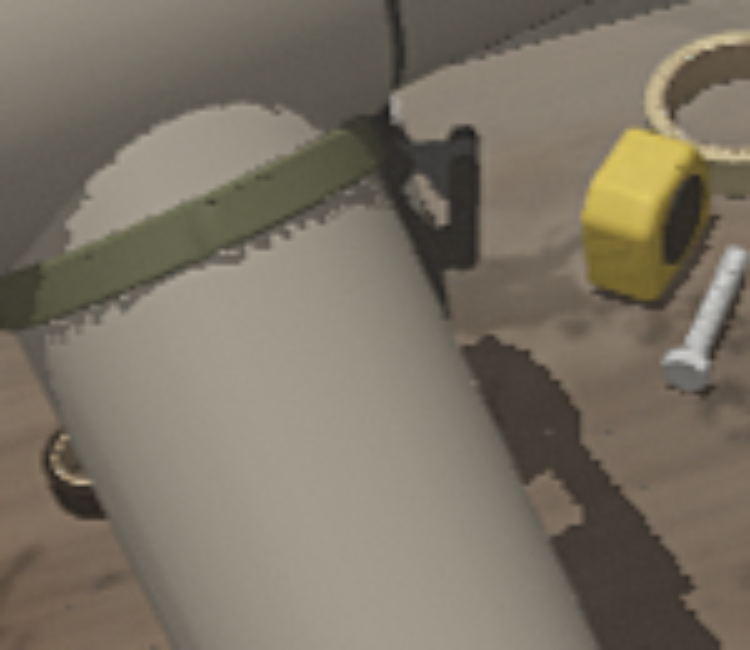

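The picture hides the blank behind the arm. The width of 0.67 (57 mm) and the load of -1.5 N show that it is held. Next it goes to the bench.

Emit:
send_rows(delta_pos=[[0.0081, 0.0028, 0.0187], [0.0081, 0.0028, 0.0187], [0.0081, 0.0028, 0.0187], [0.0081, 0.0028, 0.0187], [0.0081, 0.0028, 0.0187], [0.0081, 0.0028, 0.0187], [0.0081, 0.0028, 0.0187], [0.0081, 0.0028, 0.0187], [0.0081, 0.0028, 0.0187], [0.0081, 0.0028, 0.0187]], angular=[[0, 0, 0], [0, 0, 0], [0, 0, 0], [0, 0, 0], [0, 0, 0], [0, 0, 0], [0, 0, 0], [0, 0, 0], [0, 0, 0], [0, 0, 0]])

```text
time_s: 6.08
tool_pos: [469.5, 98.9, 40.1]
ee_rot: [-90.0, -0.0, 167.0]
wrist_force: [0.3, 0.2, -0.7]
width: 0.665
```

Emit:
send_rows(delta_pos=[[0, 0.007, 0], [0, 0.011, 0], [0, 0.01, 0], [0, 0.006, 0], [0, 0.002, 0], [0, 0, 0], [0, 0, 0], [0, 0, 0], [0, 0, 0], [0, 0, 0]], angular=[[0, 0, 0], [0, 0, 0], [0, 0, 0], [0, 0, 0], [0, 0, 0], [0, 0, 0], [0, 0, 0], [0, 0, 0], [0, 0, 0], [0, 0, 0]])

```text
time_s: 6.92
tool_pos: [470.4, 99.7, 4.8]
ee_rot: [-90.0, 0.0, 167.0]
wrist_force: [0.1, -0.2, -1.3]
width: 0.672
```

Emit:
send_rows(delta_pos=[[0, 0.0015, 0], [0, 0.0015, 0], [0, 0.0015, 0], [0, 0.001, 0], [0, 0, 0], [0, 0, 0], [0, 0, 0], [0, 0, 0], [0, 0, 0], [0, 0, 0]], angular=[[0, 0, 0], [0, 0, 0], [0, 0, 0], [0, 0, 0], [0, 0, 0], [0, 0, 0], [0, 0, 0], [0, 0, 0], [0, 0, 0], [0, 0, 0]])

```text
time_s: 7.75
tool_pos: [470.2, 99.7, -1.0]
ee_rot: [-90.0, -0.0, 167.0]
wrist_force: [-0.7, 0.3, -1.7]
width: 0.673
```

Emit:
send_rows(delta_pos=[[0, 0.0005, 0], [0, 0.0005, 0], [0, 0, 0], [0, 0, 0], [0, 0, 0], [0, 0, 0], [0, 0, 0], [0, 0, 0], [0, 0, 0], [0, 0, 0]], angular=[[0, 0, 0], [0, 0, 0], [0, 0, 0], [0, 0, 0], [0, 0, 0], [0, 0, 0], [0, 0, 0], [0, 0, 0], [0, 0, 0], [0, 0, 0]])

```text
time_s: 8.58
tool_pos: [470.3, 99.7, -1.2]
ee_rot: [-90.0, 0.0, 167.0]
wrist_force: [-2.8, -1.1, 9.7]
width: 0.671
```

Contact on the bench. Now I open the jaws and lift clear.

Emit:
send_rows(delta_pos=[[0, 0, 0], [0, 0, 0], [0, 0, 0], [0, 0, 0], [0, 0, 0], [0, -0.012, 0], [0, -0.02, 0], [0, -0.025, 0], [0, -0.025, 0], [0, -0.01, 0]], angular=[[0, 0, 0], [0, 0, 0], [0, 0, 0], [0, 0, 0], [0, 0, 0], [0, 0, 0], [0, 0, 0], [0, 0, 0], [0, 0, 0], [0, 0, 0]], grip=0)

```text
time_s: 9.42
tool_pos: [471.2, 99.7, 92.7]
ee_rot: [-90.0, 0.2, 167.0]
wrist_force: [0.6, 0.1, 0.1]
width: 1.005
```

```bash
python3 - <<'E'
from h import *
i=manip.camera("top");cv2.imwrite("pics/t3.png",i[:,:,::-1])
j=manip.camera("scene");cv2.imwrite("pics/s3.png",j[:,:,::-1])
print(cur()[0],proj("top",[[470,100,26]]),proj("scene",[[470,100,26]]))
plan([470,100,70],Rt(-103),13)
E
```

```text
[471.08737593  99.66393107  91.55599696] [[239.96136557 262.87232206]] [[253.23510914 268.34576558]]
N 13 delta m [ 7.00e-05  1.66e-03 -7.00e-05] rot [-0.00018 -0.12077 -0.00027] deg/row 6.92
mid [471. 100.  83.] [470. 100.  77.] end [470. 100.  70.]
```

View pics/t3.png

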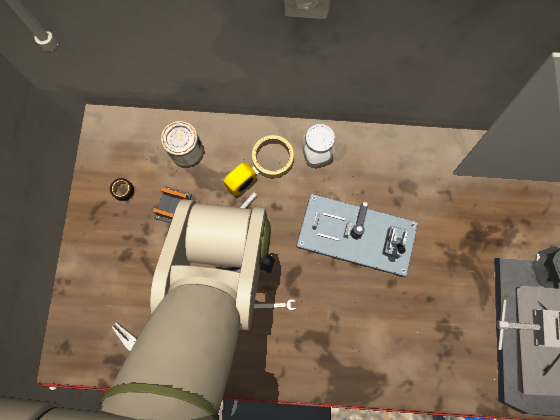

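View pics/s3.png

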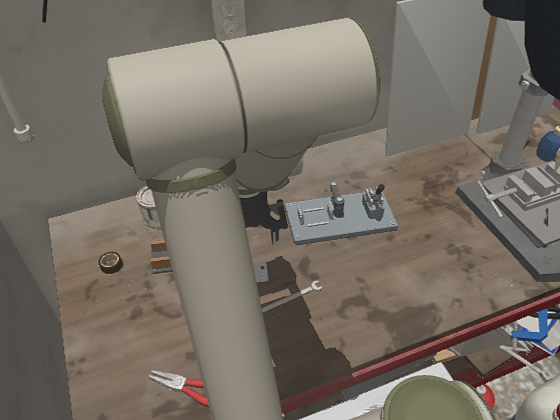

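Both pictures show the rack empty. In the scene picture the blank lies at about (258,271) on the bench, and the whole fixture is now visible. I'll turn 90°, then measure the fixture again.

Emit:
send_rows(delta_pos=[[0, 0.001, 0], [0, 0.001, 0], [0, 0.001, 0], [0, 0.001, 0], [0, 0.001, 0], [0, 0.001, 0], [0, 0.001, 0], [0, 0.001, 0], [0, 0.001, 0], [0, 0.001, 0]], angular=[[0, -0.1208, 0], [0, -0.1208, 0], [0, -0.1208, 0], [0, -0.1208, 0], [0, -0.1208, 0], [0, -0.1208, 0], [0, -0.1208, 0], [0, -0.1208, 0], [0, -0.1208, 0], [0, -0.1208, 0]])

```text
time_s: 10.35
tool_pos: [469.7, 99.6, 78.7]
ee_rot: [-90.1, -0.1, -123.4]
wrist_force: [-0.0, -0.5, 0.4]
width: 1.0
```

```bash
python3 - <<'E'
from h import *
i=cv2.imread("pics/s3.png")
cv2.imwrite("pics/s3f.png",cv2.resize(i[175:250,280:400],None,fx=6.6,fy=6.6,interpolation=cv2.INTER_CUBIC))
print(manip.observe()["ee_rot"])
plan([470.3,99.7,45],Rt(-103),4)
E
```

```text
[-9.01100500e+01 -6.56180333e-02 -1.23410443e+02]
N 4 delta m [-9.00e-05  8.42e-03  1.50e-04] rot [ 0.00053 -0.08906  0.0002 ] deg/row 5.1
mid [470. 100.  62.] [470. 100.  53.] end [470. 100.  45.]
```

View pics/s3f.png

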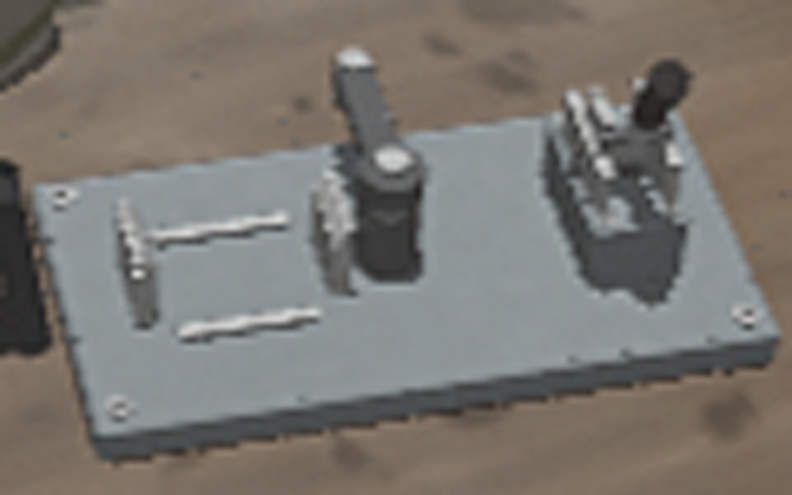

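Emit:
send_rows(delta_pos=[[0, 0.0084, 0], [0, 0.0084, 0], [0, 0.0084, 0], [0, 0.0084, 0], [0, 0.013, 0], [0, 0.012, 0], [0, 0.008, 0], [0, 0.0045, 0], [0, 0, 0], [0, 0, 0]], angular=[[0, -0.089, 0], [0, -0.089, 0], [0, -0.089, 0], [0, -0.089, 0], [0, 0, 0], [0, 0, 0], [0, 0, 0], [0, 0, 0], [0, 0, 0], [0, 0, 0]])

```text
time_s: 11.18
tool_pos: [470.2, 99.6, 8.8]
ee_rot: [-90.0, -0.0, -103.4]
wrist_force: [0.5, -0.4, -0.1]
width: 1.003
```

```bash
python3 - <<'E'
from h import *
print(cur()[0],manip.observe()["ee_rot"])
plan([470.3,99.7,7.5],Rt(-103),1)
cr=lambda x,y,f,ox,oy:((x+.5)/f-.5+ox,(y+.5)/f-.5+oy)
g=lambda x,y:cr(x,y,6.6,280,175)
S=ray("scene",[g(62,195),g(118,407),g(747,315)],16)
f=lambda x,y:cr(x,y,5.9,290,185)
T=ray("top",[f(141,77),f(69,342),f(669,507),f(725,236)],16)
print("scene screws",S.round(1),"\ncentre",(S[0]+S[2])/2,"\nTop",T.round(1),T.mean(0))
# nest marks: lips ends (z=20) top & scene
L=ray("top",[f(203,170),f(318,203),f(168,291),f(288,322)],20);print("lips top",L.round(1),L.mean(0))
L=ray("scene",[g(157,235),g(283,217),g(187,331),g(315,313)],20);print("lips scene",L.round(1),L.mean(0))
# bat top end: triangulate
ci=[manip.camera_info(n) for n in("top","scene")]
Ps=[c["K"]@np.c_[cv2.Rodrigues(c["rvec"])[0],c["tvec"]] for c in ci]
for a,b in((f(658,378),g(668,78)),(f(408,258),g(394,160)),(f(444,113),g(353,58))):
    X=cv2.triangulatePoints(Ps[0],Ps[1],np.float64(a).reshape(2,1),np.float64(b).reshape(2,1));print((X[:3]/X[3]).T)
E
```

```text
[470.22322059  99.62771455   8.79300325] [-9.00251991e+01 -4.24173907e-03 -1.03354294e+02]
N 1 delta m [-9.00e-05  1.29e-03  6.00e-05] rot [ 4.40e-04 -6.18e-03  7.00e-05] deg/row 0.36
mid [470. 100.   8.] [470. 100.   8.] end [470. 100.   8.]
scene screws [[ 627.6  -46.8   16. ]
 [ 525.5  -25.4   16. ]
 [ 480.5 -244.9   16. ]] 
centre [ 554.04887343 -145.86254484   16.        ] 
Top [[ 626.4  -48.3   16. ]
 [ 524.2  -27.3   16. ]
 [ 478.7 -247.5   16. ]
 [ 580.5 -267.1   16. ]] [ 552.41663515 -147.552659     16.        ]
lips top [[ 591.3  -72.9   20. ]
 [ 581.7 -115.8   20. ]
 [ 544.9  -62.3   20. ]
 [ 536.4 -106.6   20. ]] [563.53768021 -89.39312758  20.        ]
lips scene [[ 592.2  -68.9   20. ]
 [ 583.  -114.1   20. ]
 [ 545.4  -59.9   20. ]
 [ 536.1 -104.6   20. ]] [564.17623964 -86.86632062  20.        ]
[[ 508.66924989 -216.82656345  115.23396015]]
[[ 554.16736156 -141.75215411   64.2807596 ]]
[[ 608.44449423 -152.78769843   61.96465145]]
```

Emit:
send_rows(delta_pos=[[0, 0.001, 0], [0, 0, 0], [0, 0, 0], [0, 0, 0], [0, 0, 0], [0, 0, 0], [0, 0, 0], [0, 0, 0], [0, 0, 0], [0, 0, 0]], angular=[[0, -0.006, 0], [0, 0, 0], [0, 0, 0], [0, 0, 0], [0, 0, 0], [0, 0, 0], [0, 0, 0], [0, 0, 0], [0, 0, 0], [0, 0, 0]], grip=0.8, newtons=40)

```text
time_s: 12.02
tool_pos: [470.4, 99.6, 8.4]
ee_rot: [-90.0, 0.0, -103.0]
wrist_force: [-0.6, 0.8, 4.6]
width: 0.411
```

Emit:
send_rows(delta_pos=[[0, 0, 0], [0, -0.004, 0], [0, -0.01, 0], [0, -0.016, 0], [0, -0.02, 0], [0, -0.016, 0], [0, -0.01, 0], [0, -0.004, 0], [0, 0, 0], [0, 0, 0]], angular=[[0, 0, 0], [0, 0, 0], [0, 0, 0], [0, 0, 0], [0, 0, 0], [0, 0, 0], [0, 0, 0], [0, 0, 0], [0, 0, 0], [0, 0, 0]])

```text
time_s: 12.85
tool_pos: [469.9, 99.7, 87.6]
ee_rot: [-90.0, -0.0, -103.0]
wrist_force: [0.1, 0.7, -1.3]
width: 0.411
```

```bash
python3 - <<'E'
from h import *
print(cur()[0],manip.observe()["ee_rot"],manip.observe()["width"],manip.observe()["wrist_force"])
i=manip.camera("top");cv2.imwrite("pics/t4.png",cv2.resize(i[200:320,170:330,::-1],None,fx=5,fy=5))
j=manip.camera("scene");cv2.imwrite("pics/s4.png",cv2.resize(j[160:280,190:350,::-1],None,fx=5,fy=5))
plan([564.8,-88,70],Rt(-101.7),8)
E
```

```text
[469.94239515  99.65327154  87.55044531] [-9.00343191e+01 -6.46617079e-03 -1.03007645e+02] 0.4106091465371673 [ 0.10524727  0.67128229 -1.29228117]
N 8 delta m [0.02035 0.00214 0.01665] rot [ 2.00e-04 -2.86e-03  3.00e-05] deg/row 0.16
mid [505.  29.  81.] [541. -41.  74.] end [565. -88.  70.]
```

View pics/s4.png

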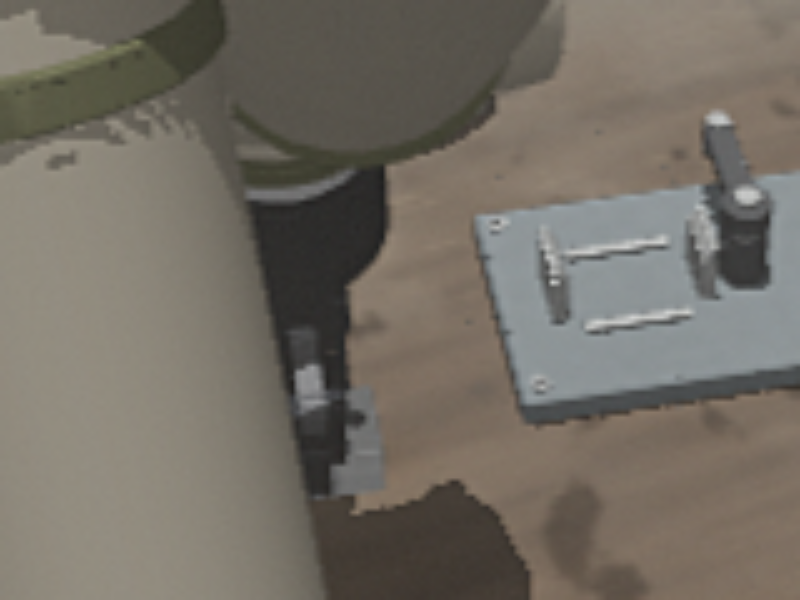

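```bash
python3 - <<'E'
from h import *
p=np.array([470.1,99.65]);zb=79.2
for dx,dy,z in((18,-29,26),(-18,-29,26),(-18,-29,0),(0,-20,26)):
    c=R.from_euler('z',-13,degrees=True).apply([dx,dy,0])
    print((dx,dy,z),((proj("scene",[[p[0]+c[0],p[1]+c[1],zb+z]])[0]-[190,160]+.5)*5).round(1),((proj("top",[[p[0]+c[0],p[1]+c[1],zb+z]])[0]-[170,200]+.5)*5).round(1))
E
```

```text
(18, -29, 26) [374.4 379.8] [420.5 268.9]
(-18, -29, 26) [386.2 446.6] [392.3 357.1]
(-18, -29, 0) [388.5 488. ] [396.8 364.1]
(0, -20, 26) [358.1 415.6] [384.4 306.1]
```

View pics/t4.png

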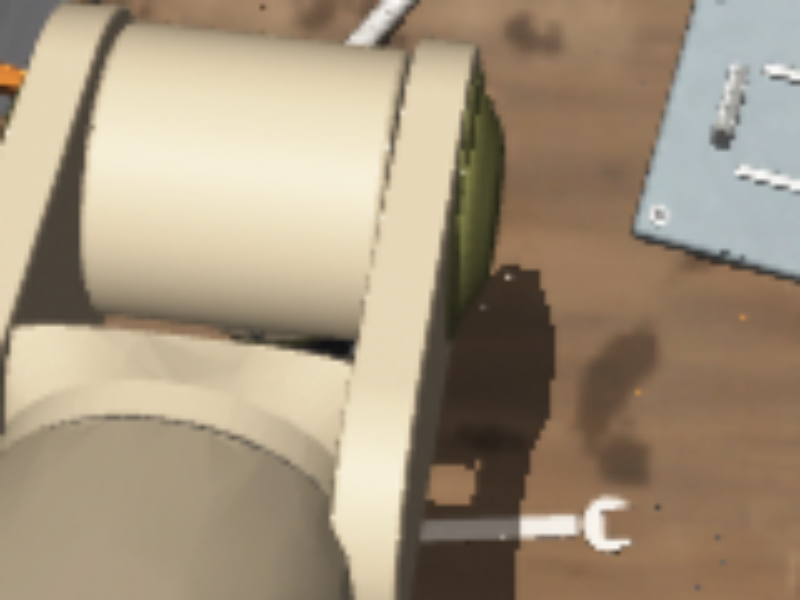

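In the scene picture the blank is held with its right end about 0.6 px left of my prediction, which is about 1 mm of camera bias. Averaging the two views looks right, so I'm moving above the nest.

Emit:
send_rows(delta_pos=[[0.0203, 0.0021, 0.0167], [0.0203, 0.0021, 0.0167], [0.0203, 0.0021, 0.0167], [0.0203, 0.0021, 0.0167], [0.0203, 0.0021, 0.0167], [0.0203, 0.0021, 0.0167], [0.0203, 0.0021, 0.0167], [0.0203, 0.0021, 0.0167], [0, 0, 0], [0, 0, 0]], angular=[[0, -0.0028, 0], [0, -0.0028, 0], [0, -0.0028, 0], [0, -0.0028, 0], [0, -0.0028, 0], [0, -0.0028, 0], [0, -0.0028, 0], [0, -0.0028, 0], [0, 0, 0], [0, 0, 0]])

```text
time_s: 13.78
tool_pos: [565.5, -88.5, 69.9]
ee_rot: [-90.1, 0.0, -101.8]
wrist_force: [0.0, -0.7, -1.4]
width: 0.406
```

```bash
python3 - <<'E'
from h import *
print(cur()[0],manip.observe()["ee_rot"],manip.observe()["width"])
i=manip.camera("top");cv2.imwrite("pics/t5.png",cv2.resize(i[180:290,280:430,::-1],None,fx=5.3,fy=5.3))
j=manip.camera("scene");cv2.imwrite("pics/s5.png",cv2.resize(j[150:255,270:410,::-1],None,fx=5.7,fy=5.7))
plan([565,-88,40],Rt(-101.7),1)
E
```

```text
[565.47903012 -88.52049978  69.91225909] [-9.01125028e+01  2.10545940e-02 -1.01826906e+02] 0.40629251207929207
N 1 delta m [0.00101 0.03045 0.00026] rot [ 0.00191 -0.00021 -0.0005 ] deg/row 0.11
mid [565. -88.  40.] [565. -88.  40.] end [565. -88.  40.]
```

View pics/s5.png

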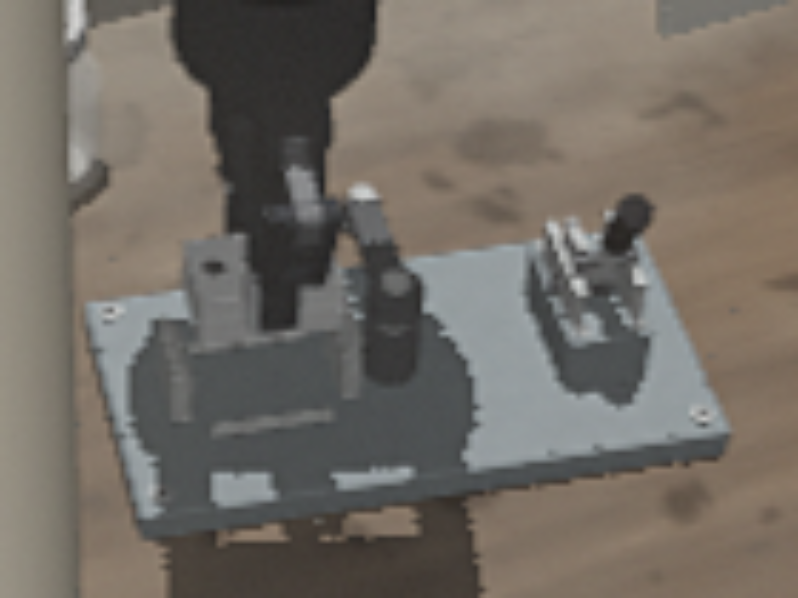

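View pics/t5.png

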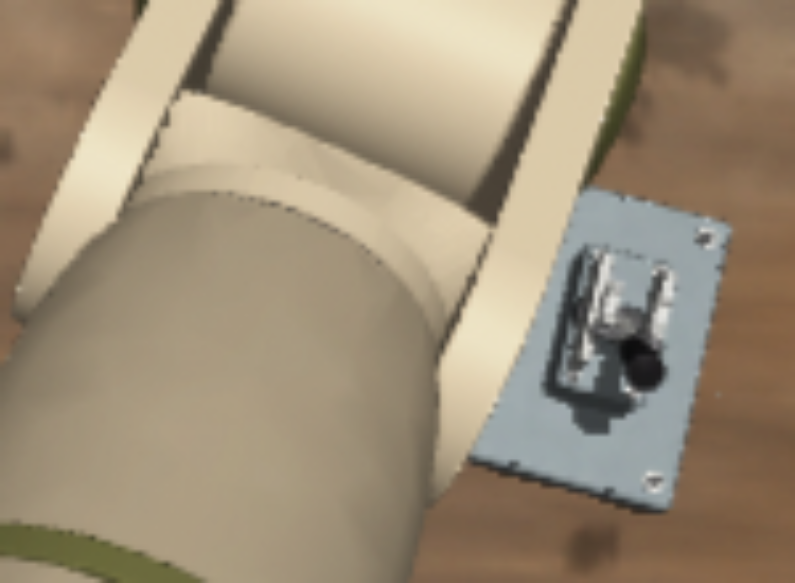

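```bash
python3 - <<'E'
from h import *
j=cv2.imread("pics/s5.png")
i=cv2.resize(j,None,fx=1/5.7,fy=1/5.7) # approx
import numpy as np
c=cv2.resize(j[200:450,120:420],None,fx=2.6,fy=2.4,interpolation=cv2.INTER_CUBIC)
c=np.clip((c.astype(float)-40)*1.9,0,255).astype(np.uint8)
cv2.imwrite("pics/s5z.png",c)
p=np.array([565.4,-88.45]);zb=69.9-8.3
for dx,dy,z in((18,29,26),(-18,29,26),(-18,29,0),(-18,-29,26),(-18,-29,0),(18,-29,26),(0,20,26)):
    q=R.from_euler('z',-11.8,degrees=True).apply([dx,dy,0])
    a=(proj("scene",[[p[0]+q[0],p[1]+q[1],zb+z]])[0]-[270,150]+.5)*5.7
    print((dx,dy,z),((a-[120,200])*[2.6,2.4]).round(0))
for c0,n in(((565.3,-87.9),"avg"),):
  for dx,dy,z in((-15,31,26+16),(-15,31,16),(-15,-31,42),(-15,-31,16),(-21,18,20)):
    q=R.from_euler('z',-11.7,degrees=True).apply([dx,dy,0])
    a=(proj("scene",[[c0[0]+q[0],c0[1]+q[1],z]])[0]-[270,150]+.5)*5.7
    print("cheek",(dx,dy,z),((a-[120,200])*[2.6,2.4]).round(0))
E
```

```text
(18, 29, 26) [174.  86.]
(-18, 29, 26) [222. 237.]
(-18, 29, 0) [219. 349.]
(-18, -29, 26) [601. 189.]
(-18, -29, 0) [592. 302.]
(18, -29, 26) [545.  40.]
(0, 20, 26) [256. 153.]
cheek (-15, 31, 42) [198. 422.]
cheek (-15, 31, 16) [195. 528.]
cheek (-15, -31, 42) [591. 371.]
cheek (-15, -31, 16) [582. 477.]
cheek (-21, 18, 20) [285. 527.]
```

View pics/s5z.png

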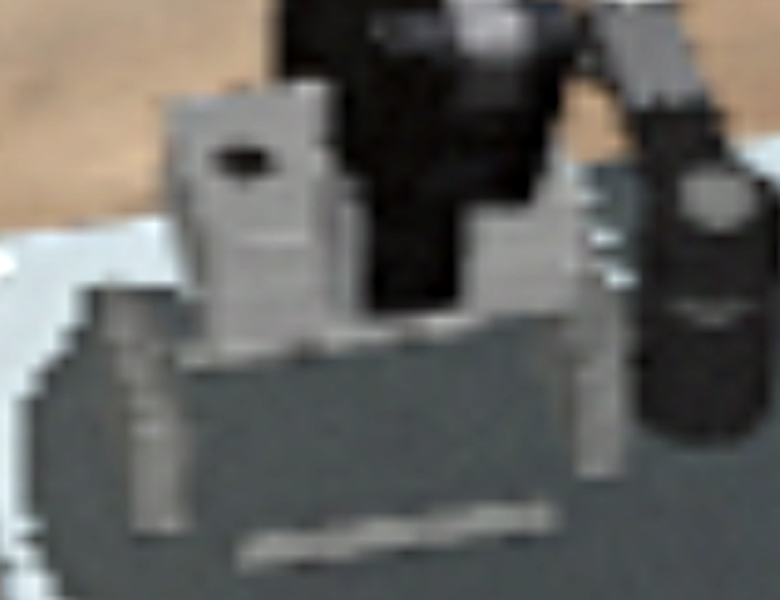

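Emit:
send_rows(delta_pos=[[0, 0.005, 0.0003], [0, 0.008, 0], [0, 0.009, 0], [0, 0.008, 0], [0, 0.005, 0], [0, 0.002, 0], [0, 0, 0], [0, 0, 0], [0, 0, 0], [0, 0, 0]], angular=[[0, 0, 0], [0, 0, 0], [0, 0, 0], [0, 0, 0], [0, 0, 0], [0, 0, 0], [0, 0, 0], [0, 0, 0], [0, 0, 0], [0, 0, 0]])

```text
time_s: 14.72
tool_pos: [566.2, -87.9, 34.5]
ee_rot: [-90.0, -0.0, -101.7]
wrist_force: [-0.5, 0.4, -1.4]
width: 0.411
```

```bash
python3 - <<'E'
from h import *
print(cur()[0],manip.observe()["ee_rot"],manip.observe()["wrist_force"])
j=manip.camera("scene")[175:245,285:350,::-1];j=cv2.resize(j,None,fx=10,fy=8,interpolation=cv2.INTER_CUBIC)
cv2.imwrite("pics/s6.png",np.clip((j.astype(float)-40)*1.9,0,255).astype(np.uint8))
E
```

```text
[566.19475031 -87.87754668  34.49327449] [-8.99579869e+01 -4.52833296e-03 -1.01724891e+02] [-0.47072788  0.42669689 -1.39801568]
```

View pics/s6.png

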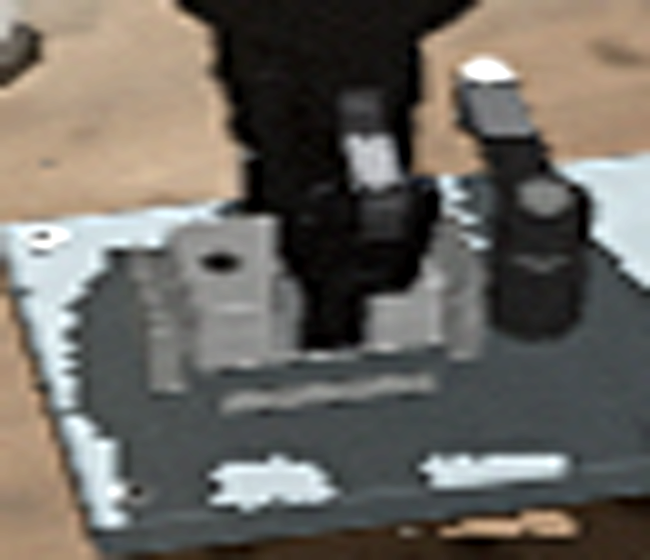

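Centred between the cheeks: the left gap is about 1.3 px and the right about 1 px. I'm lowering it.

Emit:
send_rows(delta_pos=[[0, 0.002, 0], [0, 0.002, 0], [0, 0.002, 0], [0, 0.001, 0], [0, 0.001, 0], [0, 0, 0], [0, 0, 0], [0, 0, 0], [0, 0, 0], [0, 0, 0]], angular=[[0, 0, 0], [0, 0, 0], [0, 0, 0], [0, 0, 0], [0, 0, 0], [0, 0, 0], [0, 0, 0], [0, 0, 0], [0, 0, 0], [0, 0, 0]])

```text
time_s: 15.6
tool_pos: [566.0, -87.8, 26.2]
ee_rot: [-90.0, -0.0, -101.7]
wrist_force: [-0.5, -0.6, -1.5]
width: 0.409
```

Emit:
send_rows(delta_pos=[[0, 0.0005, 0], [0, 0.0005, 0], [0, 0.0005, 0], [0, 0, 0], [0, 0, 0], [0, 0, 0], [0, 0, 0], [0, 0, 0], [0, 0, 0], [0, 0, 0]], angular=[[0, 0, 0], [0, 0, 0], [0, 0, 0], [0, 0, 0], [0, 0, 0], [0, 0, 0], [0, 0, 0], [0, 0, 0], [0, 0, 0], [0, 0, 0]])

```text
time_s: 16.43
tool_pos: [566.0, -87.8, 24.6]
ee_rot: [-90.0, -0.0, -101.7]
wrist_force: [0.6, -0.6, -1.4]
width: 0.409
```

Emit:
send_rows(delta_pos=[[0, 0.0005, 0], [0, 0.0005, 0], [0, 0, 0], [0, 0, 0], [0, 0, 0], [0, 0, 0], [0, 0, 0], [0, 0, 0], [0, 0, 0], [0, 0, 0]], angular=[[0, 0, 0], [0, 0, 0], [0, 0, 0], [0, 0, 0], [0, 0, 0], [0, 0, 0], [0, 0, 0], [0, 0, 0], [0, 0, 0], [0, 0, 0]])

```text
time_s: 17.27
tool_pos: [566.0, -87.8, 24.4]
ee_rot: [-90.0, -0.0, -101.7]
wrist_force: [-2.3, 0.9, 7.4]
width: 0.412
```

Contact came at TCP z = 24.4, which matches the floor rather than a lip. I release and lift.

Emit:
send_rows(delta_pos=[[0, 0, 0], [0, 0, 0], [0, 0, 0], [0, 0, 0], [0, -0.005, 0], [0, -0.015, 0], [0, -0.025, 0], [0, -0.035, 0], [0, -0.03, 0], [0, -0.02, 0]], angular=[[0, 0, 0], [0, 0, 0], [0, 0, 0], [0, 0, 0], [0, 0, 0], [0, 0, 0], [0, 0, 0], [0, 0, 0], [0, 0, 0], [0, 0, 0]], grip=0.2)

```text
time_s: 18.1
tool_pos: [566.6, -88.0, 157.1]
ee_rot: [-89.8, -0.0, -101.7]
wrist_force: [0.5, -0.4, 0.4]
width: 0.799
```

```bash
python3 - <<'E'
from h import *
print(cur()[0],manip.observe()["ee_rot"],manip.observe()["joint_pos"].round(1))
j=manip.camera("scene");cv2.imwrite("pics/s7.png",j[:,:,::-1])
i=manip.camera("top");cv2.imwrite("pics/t7.png",i[:,:,::-1])
j=j[165:245,280:400,::-1];j=cv2.resize(j,None,fx=6.6,fy=6.6,interpolation=cv2.INTER_CUBIC)
cv2.imwrite("pics/s7z.png",j)
# bat: pivot estimate
c=np.array([553.2,-146.7,0]);Rf=R.from_euler('z',-11.7,degrees=True)
print("pivot",c+Rf.apply([0,-78,50]))
E
```

```text
[566.6210519  -87.97051672 157.08637487] [-8.97829290e+01 -3.38841367e-02 -1.01717882e+02] [-20.6  27.6  77.6   0.   74.6  -8.9]
pivot [ 537.38259096 -223.07937923   50.        ]
```

View pics/s7z.png

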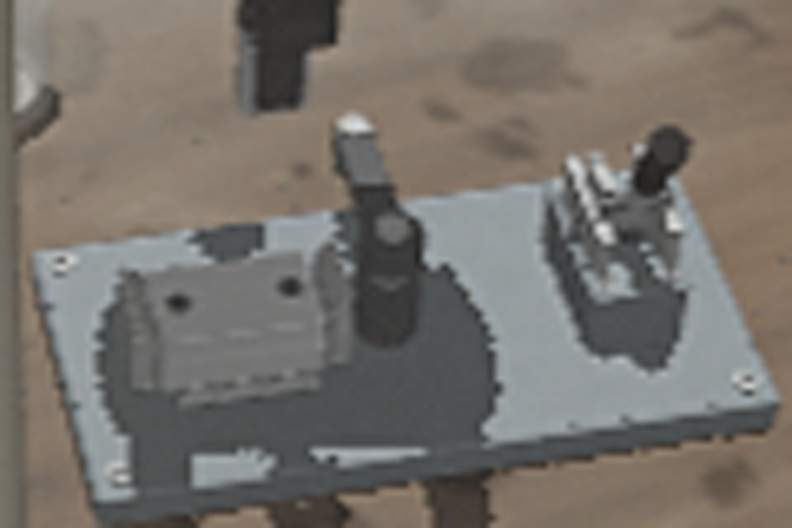

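The blank sits flat in the nest between cheeks and lips, with its marks at about (178,302) and (290,288) in the zoomed crop. Next is the bat.

```bash
cat >>h.py <<'E'
PV=np.array([538.7,-223.3,50.]);YW=-11.7
def bat(r,lean): # lean deg from upright, + toward +x'; TCP at radius r
    a=np.radians(lean);u=R.from_euler('z',YW,degrees=True).apply([np.sin(a),0,np.cos(a)])
    return PV+r*u, Rt(YW-180,-lean)
E
python3 - <<'E'
from h import *
p,r=bat(100,-25.2);print(p,r.apply([0,1,0]))
plan(p,r,15)
plan(p,r,20)
p0,r0=cur();p1,r1=bat(39,-25.2);print(p1)
E
```

```text
[ 497.00672054 -214.6657369   140.48270525] [ 0.41693279 -0.08634263 -0.90482705]
N 15 delta m [ 0.00988 -0.0006   0.00429] rot [0.02255 0.10294 0.02267] deg/row 6.18
mid [ 564. -152.  159.] [ 533. -195.  152.] end [ 497. -215.  140.]
N 20 delta m [ 0.00737 -0.00046  0.00331] rot [0.01692 0.0772  0.01701] deg/row 4.63
mid [ 566. -144.  159.] [ 537. -192.  153.] end [ 497. -215.  140.]
[ 522.43962101 -219.93263739   85.28825505]
```

Emit:
send_rows(delta_pos=[[0.0099, -0.0006, 0.0043], [0.0099, -0.0006, 0.0043], [0.0099, -0.0006, 0.0043], [0.0099, -0.0006, 0.0043], [0.0099, -0.0006, 0.0043], [0.0099, -0.0006, 0.0043], [0.0099, -0.0006, 0.0043], [0.0099, -0.0006, 0.0043], [0.0099, -0.0006, 0.0043], [0.0099, -0.0006, 0.0043]], angular=[[0.0226, 0.1029, 0.0227], [0.0226, 0.1029, 0.0227], [0.0226, 0.1029, 0.0227], [0.0226, 0.1029, 0.0227], [0.0226, 0.1029, 0.0227], [0.0226, 0.1029, 0.0227], [0.0226, 0.1029, 0.0227], [0.0226, 0.1029, 0.0227], [0.0226, 0.1029, 0.0227], [0.0226, 0.1029, 0.0227]], grip=0.5)

```text
time_s: 19.03
tool_pos: [539.1, -188.1, 149.1]
ee_rot: [-85.4, 17.0, -160.8]
wrist_force: [-0.3, -0.7, 0.3]
width: 0.499
```

Emit:
send_rows(delta_pos=[[0.0099, -0.0006, 0.0043], [0.0099, -0.0006, 0.0043], [0.0099, -0.0006, 0.0043], [0.0099, -0.0006, 0.0043], [0.0099, -0.0006, 0.0043], [0, 0, 0], [0, 0, 0], [0, 0, 0], [0, 0, 0], [0, 0, 0]], angular=[[0.0226, 0.1029, 0.0227], [0.0226, 0.1029, 0.0227], [0.0226, 0.1029, 0.0227], [0.0226, 0.1029, 0.0227], [0.0226, 0.1029, 0.0227], [0, 0, 0], [0, 0, 0], [0, 0, 0], [0, 0, 0], [0, 0, 0]])

```text
time_s: 19.87
tool_pos: [496.0, -214.5, 136.8]
ee_rot: [-90.0, 24.8, 168.4]
wrist_force: [-0.4, -0.3, 0.6]
width: 0.496
```

```bash
python3 - <<'E'
from h import *
print(cur()[0],manip.observe()["ee_rot"],manip.observe()["joint_pos"].round(1),manip.observe()["width"])
j=manip.camera("scene");cv2.imwrite("pics/s8.png",j[:,:,::-1])
i=manip.camera("top");cv2.imwrite("pics/t8.png",i[:,:,::-1])
j=j[130:250,290:420,::-1];cv2.imwrite("pics/s8z.png",cv2.resize(j,None,fx=5,fy=5,interpolation=cv2.INTER_CUBIC))
plan(*bat(100,-25.2),1)
plan(*bat(39,-25.2),6)
E
```

```text
[ 496.01054675 -214.5125536   136.75369723] [-90.01614418  24.83121521 168.41238613] [-42.   18.6 102.4  19.8  39.   46.4] 0.4964715067640574
N 1 delta m [-2.70e-03 -2.95e-03 -6.00e-05] rot [0.00105 0.00108 0.0065 ] deg/row 0.38
mid [ 497. -215.  140.] [ 497. -215.  140.] end [ 497. -215.  140.]
N 6 delta m [-0.00049  0.00968 -0.     ] rot [0.00018 0.00018 0.00108] deg/row 0.06
mid [ 509. -217.  111.] [ 518. -219.   94.] end [ 522. -220.   85.]
```

View pics/s8z.png

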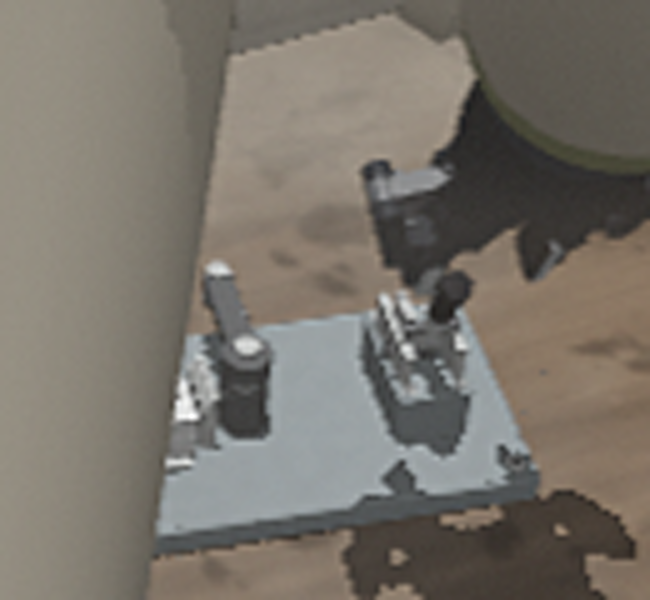

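View pics/t8.png

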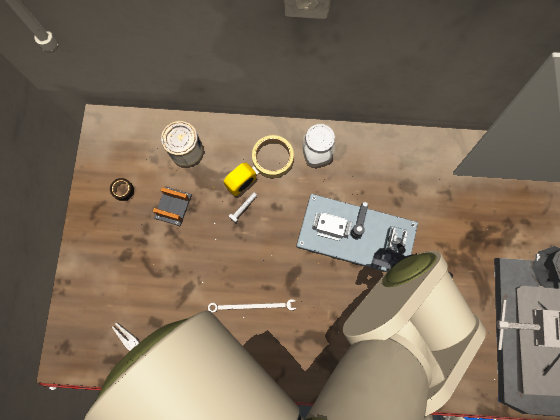

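The top picture shows the blank in the nest. In the scene crop the open fingers, at x≈400 and 535, straddle the bat at (452,290). I'm approaching along the bat.

Emit:
send_rows(delta_pos=[[-0.0005, 0.0097, 0], [-0.0005, 0.0097, 0], [-0.0005, 0.0097, 0], [-0.0005, 0.0097, 0], [-0.0005, 0.0097, 0], [-0.0005, 0.0097, 0], [0, 0, 0], [0, 0, 0], [0, 0, 0], [0, 0, 0]], angular=[[0, 0, 0.001], [0, 0, 0.001], [0, 0, 0.001], [0, 0, 0.001], [0, 0, 0.001], [0, 0, 0.001], [0, 0, 0], [0, 0, 0], [0, 0, 0], [0, 0, 0]])

```text
time_s: 20.8
tool_pos: [522.2, -220.1, 85.5]
ee_rot: [-90.0, 25.2, 168.3]
wrist_force: [-0.9, -0.2, 0.3]
width: 0.5
```

```bash
python3 - <<'E'
from h import *
print(cur()[0],manip.observe()["ee_rot"],manip.observe()["wrist_force"])
j=manip.camera("scene");cv2.imwrite("pics/s9z.png",cv2.resize(j[130:250,290:420,::-1],None,fx=5,fy=5,interpolation=cv2.INTER_CUBIC))
i=manip.camera("top");cv2.imwrite("pics/t9z.png",cv2.resize(i[185:285,340:430,::-1],None,fx=6,fy=6,interpolation=cv2.INTER_CUBIC))
plan(*bat(39,-25.2),1)
E
```

```text
[ 522.1955902  -220.05744379   85.54538735] [-90.02854544  25.20143061 168.30373417] [-0.88852266 -0.23922149  0.31375895]
N 1 delta m [-5.0e-05  4.0e-04 -2.1e-04] rot [ 4.3e-04 -1.0e-05 -1.9e-04] deg/row 0.03
mid [ 522. -220.   85.] [ 522. -220.   85.] end [ 522. -220.   85.]
```

View pics/s9z.png

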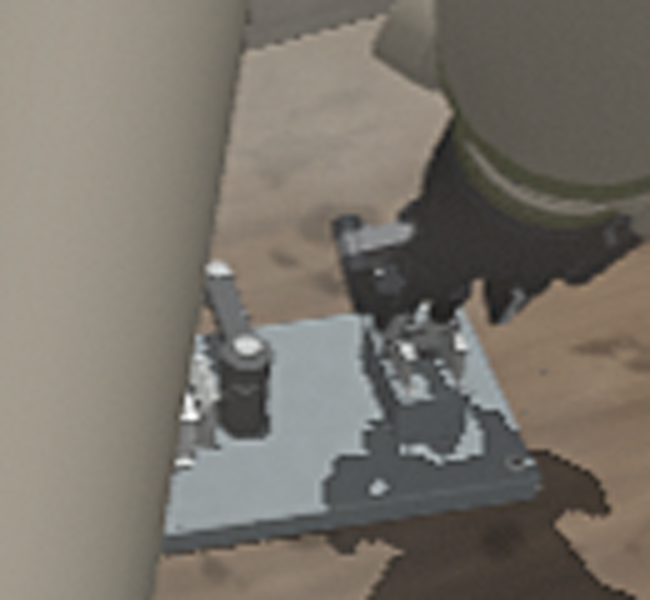

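View pics/t9z.png

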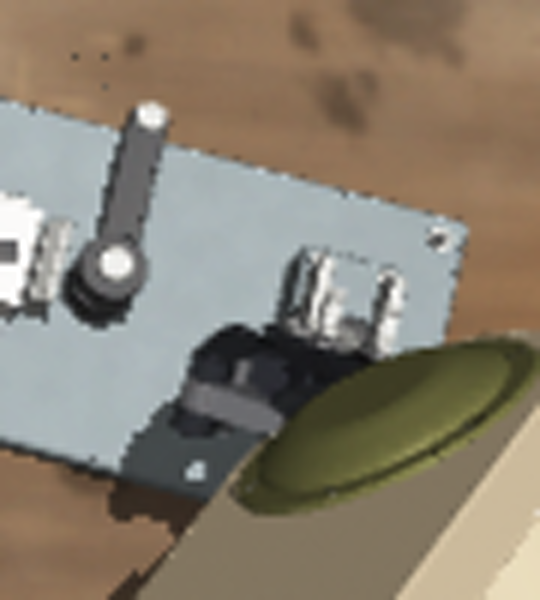

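Both views show the fingers on either side of the bat and above the housing. Closing now.

Emit:
send_rows(delta_pos=[[0, 0, 0], [0, 0, 0], [0, 0, 0], [0, 0, 0], [0, 0, 0], [0, 0, 0], [0, 0, 0], [0, 0, 0], [0, 0, 0], [0, 0, 0]], angular=[[0, 0, 0], [0, 0, 0], [0, 0, 0], [0, 0, 0], [0, 0, 0], [0, 0, 0], [0, 0, 0], [0, 0, 0], [0, 0, 0], [0, 0, 0]], grip=1, newtons=60)

```text
time_s: 21.73
tool_pos: [522.3, -220.3, 85.5]
ee_rot: [-90.0, 25.2, 168.3]
wrist_force: [-2.6, -0.9, 5.8]
width: 0.145
```

Emit:
send_rows(delta_pos=[[0, -0.002, 0], [0, -0.002, 0], [0, -0.002, 0], [0, -0.002, 0], [0, -0.002, 0], [0, 0, 0], [0, 0, 0], [0, 0, 0], [0, 0, 0], [0, 0, 0]], angular=[[0, 0, 0], [0, 0, 0], [0, 0, 0], [0, 0, 0], [0, 0, 0], [0, 0, 0], [0, 0, 0], [0, 0, 0], [0, 0, 0], [0, 0, 0]])

```text
time_s: 22.57
tool_pos: [518.0, -219.2, 93.8]
ee_rot: [-90.1, 25.1, 168.3]
wrist_force: [4.7, -3.7, -6.5]
width: 0.15
```

```bash
python3 - <<'E'
from h import *
p,r=cur();s=manip.observe()
print(p,s["wrist_force"],r.inv().apply(s["wrist_force"]),np.linalg.norm(p-bat(0,0)[0]),s["width"])
E
```

```text
[ 518.01663345 -219.23166437   93.79077401] [ 4.68288901 -3.67675288 -6.48067906] [-2.07394972  8.1291563   2.65757645] 48.60025612030404 0.15025079806545974
```

```bash
python3 - <<'E'
from h import *
p0,r0=bat(49.8,-25.2)
plan(*bat(49.8,0),9,p0,r0)
E
```

```text
N 9 delta m [-2.43e-03  6.00e-05  0.00e+00] rot [-0.       0.      -0.04887] deg/row 2.8
mid [ 527. -221.   98.] [ 534. -222.  100.] end [ 539. -223.  100.]
```

Emit:
send_rows(delta_pos=[[0, -0.0013, 0], [-0.0024, 0.0001, 0], [-0.0024, 0.0001, 0], [-0.0024, 0, 0], [-0.0024, 0.0001, 0], [-0.0024, 0, 0], [-0.0024, 0.0001, 0], [-0.0024, 0, 0], [-0.0024, 0.0001, 0], [-0.0024, 0.0001, 0]], angular=[[0, 0, 0], [0, 0, -0.049], [0, 0, -0.049], [0, 0, -0.049], [0, 0, -0.049], [0, 0, -0.049], [0, 0, -0.049], [0, 0, -0.049], [0, 0, -0.049], [0, 0, -0.049]])

```text
time_s: 23.4
tool_pos: [537.3, -223.1, 98.9]
ee_rot: [-90.1, -0.4, 168.3]
wrist_force: [-0.2, -2.0, -9.3]
width: 0.15
```

```bash
python3 - <<'E'
from h import *
p,r=cur();s=manip.observe()
print(p,s["ee_rot"],s["wrist_force"],r.inv().apply(s["wrist_force"]),s["width"])
j=manip.camera("scene");cv2.imwrite("pics/s10z.png",cv2.resize(j[130:250,290:420,::-1],None,fx=5,fy=5,interpolation=cv2.INTER_CUBIC))
i=manip.camera("top");cv2.imwrite("pics/t10z.png",cv2.resize(i[185:285,300:430,::-1],None,fx=5,fy=5,interpolation=cv2.INTER_CUBIC))
plan(*bat(49.8,25.2),9)
p0,r0=bat(49.8,0)
plan(*bat(49.8,25.2),9,p0,r0)
E
```

```text
[ 537.27069604 -223.12185198   98.93840284] [-90.05514767  -0.38923221 168.30561256] [-0.17271449 -2.01574157 -9.26773959] [-0.30239733  9.26396124  2.01782547] 0.14997702613239985
N 9 delta m [-2.47e-03 -9.00e-05 -1.00e-05] rot [ 0.00011  0.00011 -0.04835] deg/row 2.77
mid [ 548. -225.   98.] [ 555. -227.   97.] end [ 559. -228.   95.]
N 9 delta m [-2.43e-03  6.00e-05  0.00e+00] rot [-0.       0.      -0.04887] deg/row 2.8
mid [ 548. -225.   99.] [ 555. -227.   97.] end [ 559. -228.   95.]
```

View pics/t10z.png

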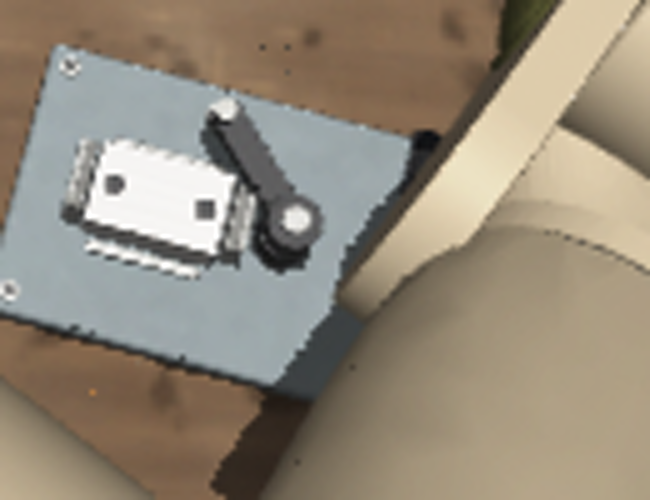

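View pics/s10z.png

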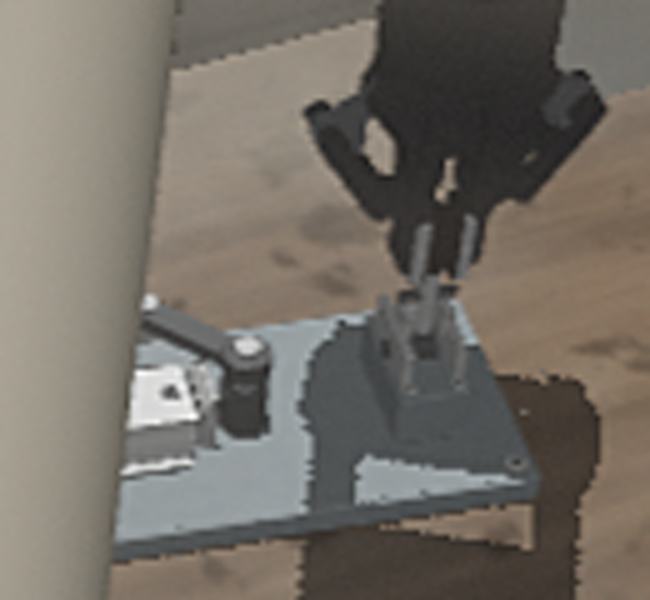

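The top picture shows the clamp arm about halfway round. Carrying on.

Emit:
send_rows(delta_pos=[[-0.0024, 0.0001, 0], [-0.0024, 0, 0], [-0.0024, 0.0001, 0], [-0.0024, 0, 0], [-0.0024, 0.0001, 0], [-0.0024, 0, 0], [-0.0024, 0.0001, 0], [-0.0024, 0, 0], [-0.0024, 0.0001, 0], [0, 0, 0]], angular=[[0, 0, -0.0485], [0, 0, -0.0485], [0, 0, -0.0485], [0, 0, -0.0485], [0, 0, -0.0485], [0, 0, -0.0485], [0, 0, -0.0485], [0, 0, -0.0485], [0, 0, -0.0485], [0, 0, 0]])

```text
time_s: 24.33
tool_pos: [557.9, -227.3, 93.0]
ee_rot: [-90.1, -25.4, 168.4]
wrist_force: [-3.4, -2.3, -9.2]
width: 0.147
```

```bash
python3 - <<'E'
from h import *
p,r=cur();s=manip.observe()
print(p,s["ee_rot"],s["wrist_force"],r.inv().apply(s["wrist_force"]),s["width"],s["joint_pos"].round(0))
i=manip.camera("top");cv2.imwrite("pics/t11z.png",cv2.resize(i[185:285,290:430,::-1],None,fx=5,fy=5,interpolation=cv2.INTER_CUBIC))
plan(*bat(49.8,25.2),1)
E
```

```text
[ 557.92286023 -227.33646395   92.99964897] [-90.1378413  -25.36821894 168.39543316] [-3.36643374 -2.2594142  -9.15787228] [-1.35457132  9.48591774  2.91323784] 0.14680637366919233 [-30.  46.  58.  -8. 101.  72.]
N 1 delta m [-8.50e-04 -2.14e-03 -6.00e-05] rot [0.00156 0.00133 0.0003 ] deg/row 0.12
mid [ 559. -228.   95.] [ 559. -228.   95.] end [ 559. -228.   95.]
```

View pics/t11z.png

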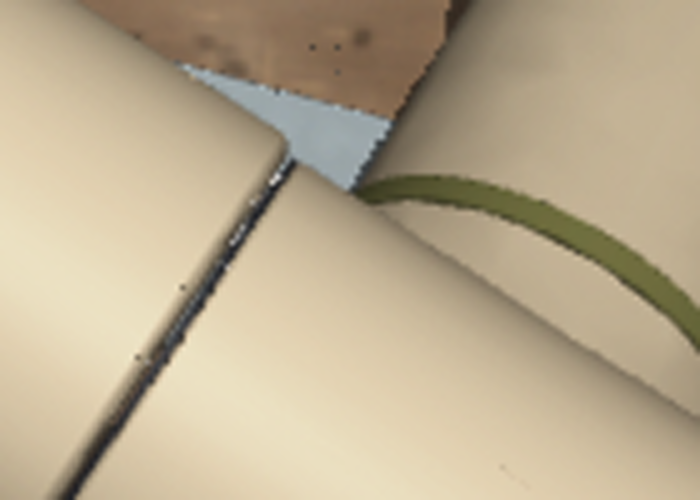

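Emit:
send_rows(delta_pos=[[-0.0008, 0, 0], [-0.0008, 0, 0], [0, 0, 0], [0, 0, 0], [0, 0, 0], [0, 0, 0], [0, 0, 0], [0, 0, 0], [0, 0, 0], [0, 0, 0]], angular=[[0, 0, 0], [0, 0, 0], [0, 0, 0], [0, 0, 0], [0, 0, 0], [0, 0, 0], [0, 0, 0], [0, 0, 0], [0, 0, 0], [0, 0, 0]])

```text
time_s: 25.22
tool_pos: [559.3, -227.7, 94.9]
ee_rot: [-90.1, -25.1, 168.3]
wrist_force: [-4.3, -1.7, -8.6]
width: 0.143
```

```bash
python3 - <<'E'
from h import *
p,r=cur();s=manip.observe()
print(p,s["ee_rot"],r.inv().apply(s["wrist_force"]),s["width"])
j=manip.camera("scene");cv2.imwrite("pics/s12z.png",cv2.resize(j[110:250,280:420,::-1],None,fx=4.2,fy=4.2,interpolation=cv2.INTER_CUBIC))
E
```

```text
[ 559.28969605 -227.67548583   94.8972211 ] [-90.06450606 -25.1020927  168.33192181] [-0.13144863  9.45375967  2.51803452] 0.1429606010731971
```

View pics/s12z.png

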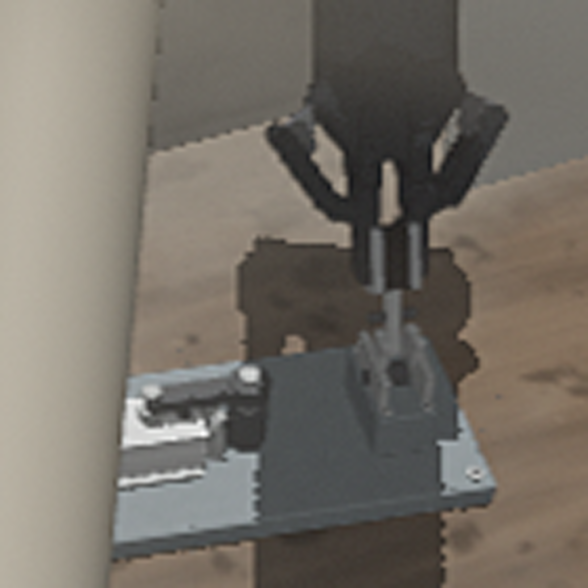

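The clamp arm now lies over the blank. I bias the bat slightly towards the far stop and lower it into the notch.

Emit:
send_rows(delta_pos=[[-0.001, 0, 0], [-0.0005, 0, 0], [0, 0.0015, 0], [0, 0.0015, 0], [0, 0.002, 0], [0, 0.002, 0], [0, 0.002, 0], [0, 0.001, 0], [0, 0, 0], [0, 0, 0]], angular=[[0, 0, 0], [0, 0, 0], [0, 0, 0], [0, 0, 0], [0, 0, 0], [0, 0, 0], [0, 0, 0], [0, 0, 0], [0, 0, 0], [0, 0, 0]])

```text
time_s: 26.1
tool_pos: [555.9, -227.0, 86.0]
ee_rot: [-90.0, -25.2, 168.3]
wrist_force: [-9.2, -0.8, -3.8]
width: 0.148
```

```bash
python3 - <<'E'
from h import *
p,r=cur();s=manip.observe()
print(p,s["ee_rot"],r.inv().apply(s["wrist_force"]),s["width"])
E
```

```text
[ 555.89717932 -226.98521856   85.98713982] [-90.04851109 -25.186252   168.31320449] [6.39149314 7.17666496 2.6028784 ] 0.14761862027776476
```

Emit:
send_rows(delta_pos=[[0, 0, 0], [0, 0, 0], [0, 0, 0], [0, 0, 0], [0, 0, 0], [0, 0, 0], [0, -0.005, 0], [0, -0.015, 0], [0, -0.025, 0], [0, -0.025, 0]], angular=[[0, 0, 0], [0, 0, 0], [0, 0, 0], [0, 0, 0], [0, 0, 0], [0, 0, 0], [0, 0, 0], [0, 0, 0], [0, 0, 0], [0, 0, 0]], grip=0.5)

```text
time_s: 26.93
tool_pos: [586.3, -233.2, 149.2]
ee_rot: [-90.1, -25.2, 168.3]
wrist_force: [0.5, 0.9, -0.4]
width: 0.497
```

```bash
python3 - <<'E'
from h import *
p,r=cur();s=manip.observe()
print(p,s["ee_rot"],s["wrist_force"],s["width"])
plan([470,-330,230],Rt(YW-180),15)
E
```

```text
[ 586.29983431 -233.1923453   149.21504474] [-90.08374522 -25.17256326 168.34412746] [ 0.49189107  0.89298082 -0.44499686] 0.4968765057598105
N 15 delta m [ 0.00742 -0.00382  0.00789] rot [8.000e-05 3.000e-05 2.929e-02] deg/row 1.68
mid [ 544. -273.  186.] [ 504. -305.  213.] end [ 470. -330.  230.]
```

Emit:
send_rows(delta_pos=[[0, -0.02, 0], [0.0111, -0.0057, 0.0118], [0.0111, -0.0057, 0.0118], [0.0111, -0.0057, 0.0118], [0.0111, -0.0057, 0.0118], [0.0111, -0.0057, 0.0118], [0.0111, -0.0057, 0.0118], [0.0111, -0.0057, 0.0118], [0.0111, -0.0057, 0.0118], [0, 0, 0]], angular=[[0, 0, 0], [0, 0, 0.044], [0, 0, 0.044], [0, 0, 0.044], [0, 0, 0.044], [0, 0, 0.044], [0, 0, 0.044], [0, 0, 0.044], [0, 0, 0.044], [0, 0, 0]])

```text
time_s: 27.77
tool_pos: [503.0, -314.6, 237.3]
ee_rot: [-89.9, -4.7, 168.2]
wrist_force: [0.2, 0.9, 0.9]
width: 0.505
```

```bash
python3 - <<'E'
from h import *
p,r=cur();s=manip.observe()
print(p,s["ee_rot"],s["wrist_force"])
j=manip.camera("scene");cv2.imwrite("pics/s13.png",j[:,:,::-1]);cv2.imwrite("pics/s13z.png",cv2.resize(j[165:255,280:405,::-1],None,fx=6.2,fy=6.2,interpolation=cv2.INTER_CUBIC))
i=manip.camera("top");cv2.imwrite("pics/t13.png",i[:,:,::-1]);cv2.imwrite("pics/t13z.png",cv2.resize(i[185:285,290:425,::-1],None,fx=5.9,fy=5.9,interpolation=cv2.INTER_CUBIC))
E
```

```text
[ 502.97664431 -314.59379567  237.32370341] [-89.90640453  -4.67955034 168.15768017] [0.21733776 0.88698158 0.86978719]
```

View pics/s13z.png

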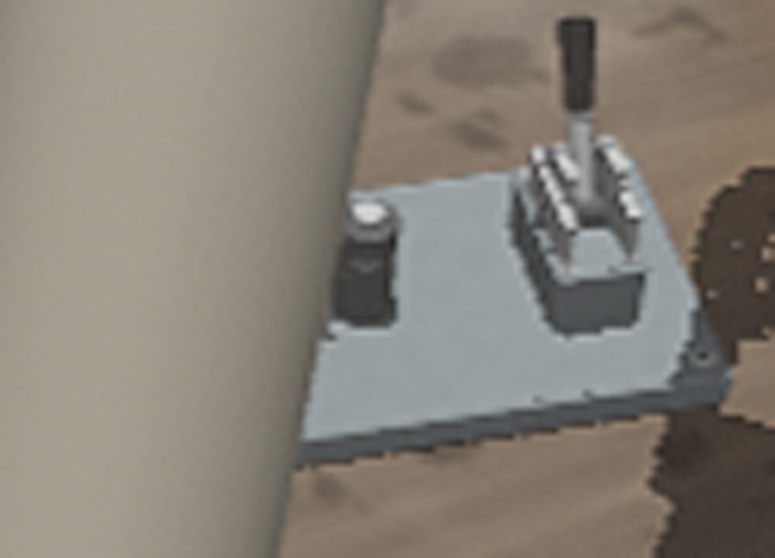

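View pics/t13z.png

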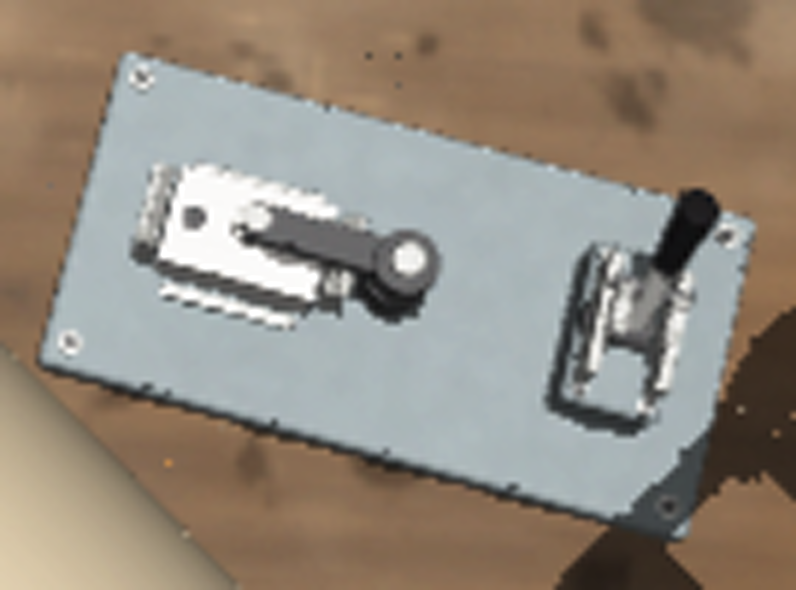

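```bash
python3 - <<'E'
from h import *
cr=lambda x,y,f,ox,oy:((x+.5)/f-.5+ox,(y+.5)/f-.5+oy)
g=lambda x,y:cr(x,y,6.2,280,165); f=lambda x,y:cr(x,y,5.9,290,185)
ci=[manip.camera_info(n) for n in("top","scene")]
Ps=[c["K"]@np.c_[cv2.Rodrigues(c["rvec"])[0],c["tvec"]] for c in ci]
for a,b in((f(699,207),g(577,21)),(f(668,262),g(578,106))):
    X=cv2.triangulatePoints(Ps[0],Ps[1],np.float64(a).reshape(2,1),np.float64(b).reshape(2,1));X=(X[:3]/X[3])[:,0]
    print(X,np.linalg.norm(X-PV),R.from_euler('z',-YW,degrees=True).apply(X-PV))
for rr in(76,40,88,52):
    q=bat(rr,25.2)[0]
    print(rr,((proj("scene",[q])[0]-[280,165]+.5)*6.2).round(0),((proj("top",[q])[0]-[290,185]+.5)*5.9).round(0))
E
```

```text
[ 566.83530012 -228.62326655  117.86291284] 73.6566848227727 [28.63021849  0.49281738 67.86291284]
[ 554.35178327 -226.22863244   87.15060801] 40.41933798145149 [15.92047265  0.30619911 37.15060801]
76 [579.  13.] [700. 195.]
40 [582. 106.] [665. 258.]
88 [578. -19.] [712. 173.]
52 [581.  75.] [676. 237.]
```

```bash
python3 - <<'E'
from h import *
print(manip.finish_job())
E
```

```text
the job is handed in; nothing more can be done
None
```

The job is done and handed in at about 28 s of the 58 s allowed; no verdict was reported.

I gripped the blank by its ends in the rack and set it on the bench at about (470, 100). I took it again by its long sides and lowered it into the nest. Then I gripped the bat across its swing axis, pulled it out about 10–11 mm, swung it 0.88 rad to the far side, lowered it into the notch and released it.

**Last checks:**
- **Blank:** it touched the nest floor at TCP z = 24.4 mm, against 24.3 expected. The final top picture shows it flat between cheeks and lips with the clamp arm over it, parallel to the fixture's y to within about 0.5°.
- **Bat:** the two views put the lower end of its grip 40.4 mm from the pivot (40 is home) and its top at 73.7 mm (76 is home). So it is in the far notch and not still pulled out.
- **Robot:** clear of everything, with wrist force about 1 N.

**Disagreements:**
- The two cameras differ by about 1.5–2 mm, so I averaged them.
- The bat's measured lean was 23° instead of 25.2°. That is about what such an error in the pivot position would give, but it was not settled separately.

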